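# Unclip the scraper from its sheath and put it in the wash bowl

### The arm

A 6-joint arm with a two-finger parallel gripper is mounted at the origin on the work surface. World frame = base frame: x ahead of the robot, y to its left, z up, the work surface at z = 0. Lengths are in m, angles in rad, forces in N, time in s.
With the tool pointing down it reaches from about 0.4 to 0.925 m from the base axis. Payload 12.5 kg.
Tool frame: the origin (TCP) lies at the very end of the fingers, on their centre line; the grasp point (between the pads) lies 19 mm behind it; z points along the fingers, y is the direction in which the jaws open and shut (so a half turn about z gives the same grasp; the last joint's range is limited). The gripper opens to 95 mm and grips with 3 to 60 N. Pads are 20 mm wide; open, the fingers measure 119 mm over their backs; the gripper's body (75 mm by 180 mm) begins 59 mm behind the grasp point.
Start: joints at [-1.431, 0.491, 1.559, -0, 1.092, -0.106], TCP at [0.152, -0.606, 0.215] pointing down, gripper open.
Joint ranges: [-3.1, 3.1], [-0.84, 2.19], [0.05, 2.79], [-1.13, 4.28], [0.06, 2.93], [-2.69, 2.69]. Speed limits (rad/s): [2.22, 2.22, 2.79, 3.14, 3.14, 3.14].

### API

Orientations are given as a unit quaternion [x, y, z, w].
In Python, from bench import bot, imaging gives the robot as it stands.
- The arm moves only by the tool carry_out, never from a script. Its argument "targets" is a list of rows, each an object of numbers: "hand": the finger opening in mm, from 0 to 95.1; "dx", "dy", "dz": the shift along the world's x, y, z in mm; "rx", "ry", "rz": the turn, a rotation vector about the world's x, y, z in rad. In form: [{"hand": .., "dx": .., "dy": .., "dz": .., "rx": .., "ry": .., "rz": ..}, ...]. A call has 1 to 10 rows; each row shifts and turns the pose as measured when the row begins; what a row does not reach is not made up. A row lasts 1/10 s, in which the tool goes at most 50 mm and 8.59 degrees, less where a joint would pass 70% of its speed; a pose out of reach is approached as far as the arm can. A call with a gripper value outside its range is refused whole. The fingers move at their own pace and stop on an object; "newtons" is the grip in N (left out, the last holds). Time passes only in rows, so rows that do not move let the fingers close. It gives the time, the measured TCP pose, the force and the opening at its end, in the units of the state.
- bot.get_state(): the state, without advancing time (a new reading comes with each control period).
- imaging.snapshot(name): name is "side" or "top"; returns a dict with "frame" (384x512x3 uint8, red, green, blue), "fov_y" (degrees; the focal length in pixels is half the picture's height over the tangent of half this angle, whatever the lens; pixels are square), "cx", "cy" (the principal point, pixels), "R" (3x3) and "t" (3): a world point X has camera coordinates R X + t. Camera axes: x right, y down, z forward; pixel columns grow to the right and rows downward; lengths in m; the calibration is good to about 2 mm. A picture is of the moment at which its call begins. There is no depth.
- bot.sign_off(): hands the job in, once; it reports no verdict.
The state is a dict: "time_s": time; "joint_positions": joint angles; "joint_vel": joint speeds; "tau": joint torques, N m; "tool_pos": TCP position; "eef_rot": TCP orientation; "force": force on the tool from outside, world axes, zero at the start; "moment": the same for the moment, N m; "grip_width": finger opening in m.
Only numpy, scipy, OpenCV 4.12 (cv2) and the standard library are available. Lean on these libraries where they do the work, as an engineer would, in place of code of your own. Each camera call takes 0.05 s, during which the arm holds its last target.

### The job

The black scraper has to go into the steel bowl to be washed. Swing the window latch bar well aside, a right angle or nearly so, hold the scraper's release button squeezed in while you pull it up out of its slanted sheath, stand it blade down on the bottom of the bowl before letting go, and then swing the latch bar fully shut again. Leave the other things on the shelf where they stand and do not tip the bowl or push it about.

Things in the scene. Friction and masses are not known exactly. Their poses are not given: they have to be found in the camera images.
- holder: Grey scraper holder fixed to the shelf. Origin on the shelf under the sheath's bottom; z up, x away from the robot at yaw 0, y along the sheath's width. The sheath (112 mm wide, 84 mm long) leans 28 degrees from vertical: the pull-out direction is (-0.469, 0, 0.883) in this frame. The latch post (26 mm thick, 195 mm high) stands at x -85, y +160 mm.
- sheath_bottom (a point): Middle of the sheath's inner bottom, 35 mm above the holder's origin, where the scraper's blade edge rests at the start. The sheath's lip holds the scraper until its button is pressed at least 6.5 mm; keep it pressed for the first 30 mm. Pull 85 mm or more along the slant to be clear of the mouth.
- scraper: Black hard silicone scraper, 160 mm long, about 160 g, clipped in the sheath. Origin at the middle of its blade edge; z runs along its length to the handle end (at the start along the pull-out direction), y along the blade. Blade 90 mm wide (y), 8 mm thick, z 0 to 58 mm; handle 34 mm wide (y -17 to +17), 24 mm thick (x), up to z 160 mm.
- scraper_grip (a point): Point on the middle line of the scraper's handle level with the middle of the release button, 129 mm from the blade edge and 31 mm from the handle's end. Axes as the scraper's. Gripping here across y presses the button: 42 mm wide with the button out, 34 mm when it is pressed flush with the handle's side.
- release (a joint): Release button of the scraper: 0 out, 0.008 m fully pressed (flush with the handle's side); springs back when let go; about 7 N presses it fully. It moves along the scraper's -y.
- release_pad (a point): Middle of the outer face of the release button: a grey pad 38 mm long (along the handle), 18 mm wide, on the +y side of the handle, standing 8 mm proud of it when out.
- latch (a joint): Angle of the window latch bar about its upright hinge: 0 shut (the bar points to -y of the holder, across above the end of the scraper's handle), up to 1.6 rad open; it grows as the bar's free end swings to the holder's +x and is counter-clockwise from above. It stays where it is left; under 2 N at the knob moves it.
- latch_hinge (a point): On the latch's upright hinge axis at the mid height of the bar, 202 mm above the shelf. The aluminium bar is 18 mm wide, 14 mm high and reaches 215 mm from the axis.
- latch_knob (a point): Point to grip on the latch's upright round steel knob, 18 mm thick, on the axis of the knob and 130 mm from the hinge axis, 232 mm above the shelf; the knob rises from the bar's top (209 mm) to 252 mm above the shelf.
- bowl: Stainless steel bowl, loose, 450 g: outer rim radius 106 mm, 85 mm high, wall 3 mm, inner floor 5 mm above its underside with a radius of about 70 mm. Origin at the centre of its underside. It stands to the left or to the right of the holder; the basket stands on the other side.
- basket: Bystander: green plastic basket of wooden clothes pegs, 170 x 140 x 90 mm high; origin under its centre.
- spray_bottle: Bystander: lavender spray bottle with a press button on top, 66 mm thick, 196 mm high; origin under its centre.
- plant: Bystander: terracotta plant pot, 112 mm wide, 92 mm high, leaves to about 180 mm; origin under its centre.
- soap_box: Bystander: white plastic soap box, 100 x 65 x 36 mm high; origin under its centre.
- scrub_brush: Bystander: wooden scrubbing brush, 150 x 55 x 45 mm high; origin under its centre.
- mug: Bystander: white mug, 76 mm wide, 85 mm high, handle at its +y; origin under its centre.
- jar: Bystander: closed glass jar, 64 mm wide, 75 mm high; origin under its centre.
There are look-alikes about, which are no part of the job. Of the things like the scraper, leave any that is green; of the rest the larger one is meant.

How it is judged:
On the way, in this order (a step that is already met when the one before it is completed fails the run):
1. the latch bar is swung well aside (over 1.2 rad) with the scraper still clipped in its sheath (value of joint latch above 1.2 rad and distance between scraper and sheath_bottom below 0.015 m), for 0.2 s.
2. the release button is held in (over 5 mm) by the fingers while the scraper is drawn 22 to 80 mm out of its sheath (value of joint release above 0.005 m and contact force between the fingers and scraper above 1 N and z of scraper in the frame of holder above 0.053 m and distance between scraper and sheath_bottom between 0.022 and 0.08 m), for 0.1 s.
3. the scraper stands blade down on the bottom of the bowl, still held (horizontal distance between scraper and bowl below 0.07 m and z of scraper in the frame of bowl below 0.03 m and angle between scraper's own z axis and vertical below 0.9 rad and contact force between the fingers and scraper above 0.5 N), for 0.1 s.
4. the scraper is let go in the bowl (horizontal distance between scraper and bowl below 0.1 m and z of scraper in the frame of bowl below 0.07 m and contact force between the fingers and scraper below 0.1 N and value of joint release below 0.004 m), for 0.3 s.
At the end, for the whole second after the job is handed in: The scraper rests in the bowl (blade edge within 100 mm of the bowl's middle and less than 70 mm above its underside, grip point within 170 mm of its middle), at rest and let go; the bowl stands upright on the shelf (within 0.15 rad); the latch bar is shut (within 0.12 rad) (horizontal distance between scraper and bowl below 0.1 m and z of scraper in the frame of bowl below 0.07 m and horizontal distance between scraper_grip and bowl below 0.17 m and contact force between scraper and bowl above 0.3 N and linear speed of each of scraper, bowl below 0.03 m/s and angle between bowl's own z axis and vertical below 0.15 rad and height (world z) of bowl below 0.015 m and value of joint latch below 0.12 rad); the robot touches nothing.
It fails at once if the bowl is tipped (over 0.4 rad) or pushed more than 60 mm (angle between bowl's own z axis and vertical above 0.4 rad or distance of bowl from where it was at the start of the episode above 0.06 m).
It fails at once if another thing on the shelf is moved more than 30 mm (distance of any of basket, spray_bottle, plant, soap_box, scrub_brush, mug, jar from where it was at the start of the episode above 0.03 m).
It also fails if it takes over 72 s, if anything falls off the work surface, if the arm or the gripper's body presses on something with over 40 N, if the wrist force passes 120 N, or if a joint passes its speed limit or range.

## Working session

There is one attempt and no reset: what is moved stays moved. The work goes in short steps, Python scripts to look and compute and a tool call to move; the robot and the scene stay as the last step left them, time stands still between calls to the robot, and variables do not carry over. Pictures are saved under pics/ and viewed, and the job is handed in when it is done.

Besides the shell and the picture viewer there is one more tool, called after "Request:" by a JSON object that holds its "fn" and its "kwargs". carry_out: Moves the arm, as the interface text tells. Its arguments: {"type":"object","properties":{"targets":{"type":"array","items":{"type":"object","properties":{"hand":{"type":"number"},"dx":{"type":"number"},"dy":{"type":"number"},"dz":{"type":"number"},"rx":{"type":"number"},"ry":{"type":"number"},"rz":{"type":"number"}}}},"newtons":{"type":"number"}},"required":["targets"]}

```bash
mkdir -p pics; ls
cat > h.py <<'E'
import numpy as np, cv2
from bench import bot, imaging
from scipy.spatial.transform import Rotation as Ro
def cam(s):
    f=s['frame'].shape[0]/2/np.tan(np.radians(s['fov_y'])/2)
    return f,s['cx'],s['cy'],np.array(s['R']),np.array(s['t'])
def ray(s,u,v):
    f,cx,cy,R,t=cam(s)
    return -R.T@t, R.T@np.array([(u-cx)/f,(v-cy)/f,1.])
def onz(s,u,v,z):
    o,d=ray(s,u,v); return o+d*(z-o[2])/d[2]
def proj(s,X):
    f,cx,cy,R,t=cam(s); p=R@np.array(X)+t; return np.array([cx+f*p[0]/p[2],cy+f*p[1]/p[2]])
def tri(s1,p1,s2,p2):
    o1,d1=ray(s1,*p1);o2,d2=ray(s2,*p2)
    a=np.linalg.lstsq(np.c_[d1,-d2],o2-o1,rcond=None)[0]
    A=o1+a[0]*d1;B=o2+a[1]*d2
    return (A+B)/2,np.linalg.norm(A-B)
def snap(n,name=None,crop=None,k=1.5):
    s=imaging.snapshot(n)
    if name:
        im=cv2.cvtColor(s['frame'],cv2.COLOR_RGB2BGR)
        if crop: x0,y0,x1,y1=crop; im=im[y0:y1,x0:x1]
        cv2.imwrite('pics/'+name,cv2.resize(im,None,fx=k,fy=k,interpolation=cv2.INTER_CUBIC))
    return s
E
python3 - <<'E'
from h import *
for n in('side','top'):
    s=snap(n,n+'0.png'); f,cx,cy,R,t=cam(s); print(n,f,cx,cy,-R.T@t,R[2]);np.save(n+'0.npy',s,allow_pickle=True)
st=bot.get_state();print(st['time_s'],st['tool_pos'],st['eef_rot'],st['grip_width'],Ro.from_quat(st['eef_rot']).as_matrix().round(3))
E
```

```text
pics
side 438.2412130025082 262.73449442650156 192.5258522284577 [-0.28754231  0.97497979  1.22188273] [ 0.45789976 -0.62072842 -0.63641498]
top 475.8846767446979 267.1841105621193 193.103342588526 [ 0.17011152 -0.03182328  1.87721226] [ 0.18310672 -0.00287538 -0.98308884]
0.1 [ 0.15209001 -0.60599962  0.21411368] [ 9.92455176e-01  1.22606978e-01  1.06986978e-06 -5.02244380e-04] 0.09495984586824825 [[ 0.97   0.243 -0.   ]
 [ 0.243 -0.97   0.001]
 [ 0.    -0.001 -1.   ]]
```

View pics/side0.png

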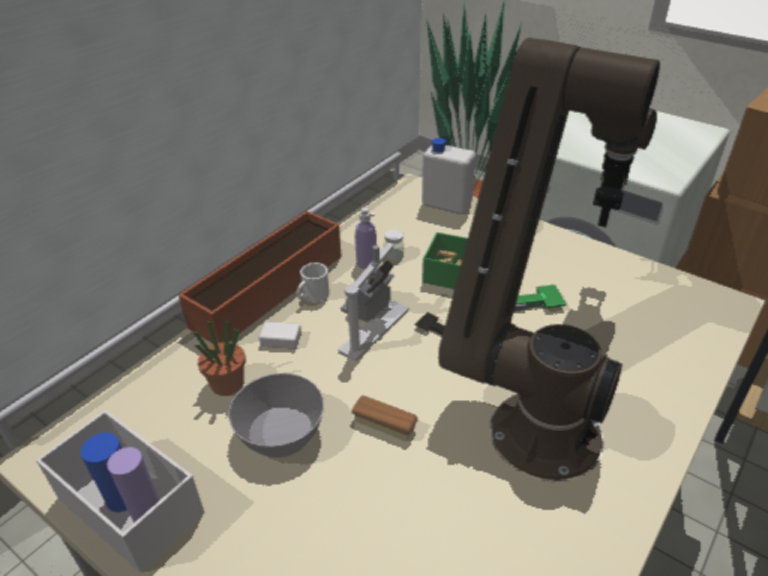

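View pics/top0.png

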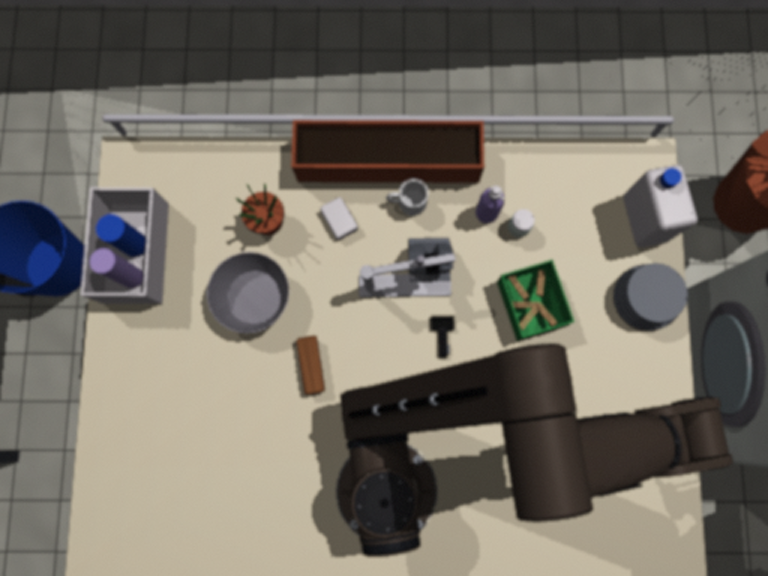

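The images are blurry, so I'm enlarging around the holder.

Run:
```python
from h import *
a=np.load('side0.npy',allow_pickle=True).item();b=np.load('top0.npy',allow_pickle=True).item()
for n,s,(x0,y0,x1,y1) in(('s',a,(215,135,295,245)),('t',b,(225,145,325,245))):
    im=cv2.cvtColor(s['frame'],cv2.COLOR_RGB2BGR)[y0:y1,x0:x1]
    cv2.imwrite(f'pics/c{n}.png',cv2.resize(im,None,fx=5.4,fy=5.4,interpolation=cv2.INTER_CUBIC))
```

```text
(no output)
```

View pics/cs.png

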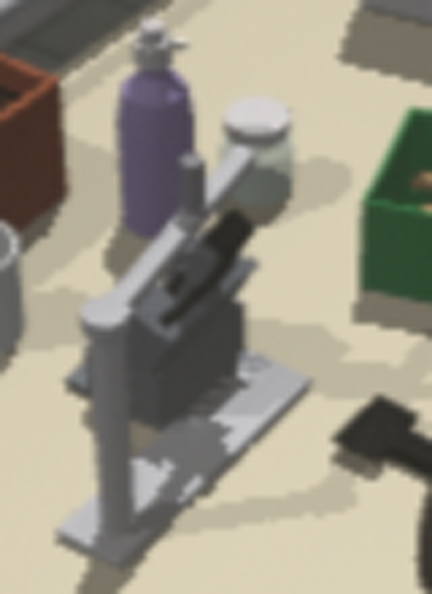

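View pics/ct.png

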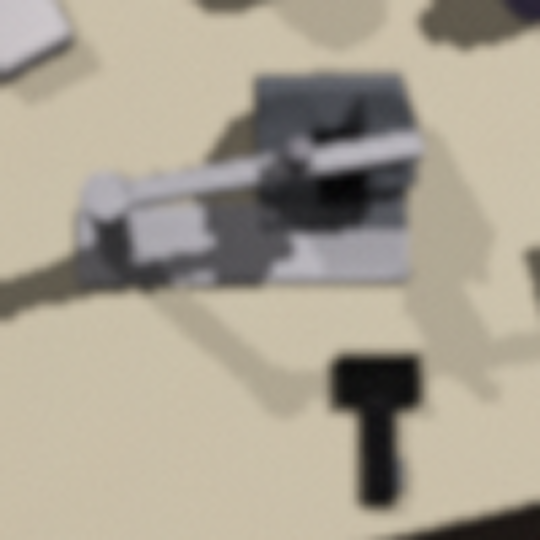

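Run:
```python
from h import *
a=np.load('side0.npy',allow_pickle=True).item();b=np.load('top0.npy',allow_pickle=True).item()
T=lambda u,v:(225+(u+.5)/5.4-.5,145+(v+.5)/5.4-.5)
S=lambda u,v:(215+(u+.5)/5.4-.5,135+(v+.5)/5.4-.5)
p=lambda n,x:print(n,np.round(np.array(x)*1000,1))
for n,uv,z in(('hingecap',(107,188),.209),('barend',(421,143),.209),('knobtop',(296,149),.252),('plateBL',(78,285),.006),('plateBR',(408,281),.006),('plateBRtop',(408,222),.006)):
    p(n,onz(b,*T(*uv),z))
p('knob tri',tri(b,T(296,149),a,S(192,160))[0]);print(tri(b,T(296,149),a,S(192,160))[1])
p('hinge tri',tri(b,T(107,188),a,S(103,310))[0])
p('barend tri',tri(b,T(421,143),a,S(250,155))[0])
for n,uv,z in(('plateL',(60,535),.006),('plateB',(120,560),.006),('plateR',(310,380),.006),('hinge',(103,310),.209),('knobtop',(192,158),.252),('handle end?',(240,218),.18)):
    p('side '+n,onz(a,*S(*uv),z))
# bowl/mug etc rough
for n,(u,v),z in(('bowl rim l',(207,294),.085),('bowl rim r',(289,294),.085),('bowl t',(248,255),.085),('bowl b',(248,334),.085),('spray',(494,195),.19),('jar',(522,222),.07),('mug',(414,196),.085),('basket',(535,300),.09),('brush',(310,365),.04),('soap',(339,218),.036),('plant',(264,213),.09)):
    p(n,onz(b,u/1.5,v/1.5,z))
```

```text
hingecap [530.4  45.1 209. ]
barend [ 562.  -163.7  209. ]
knobtop [547.5 -79.1 252. ]
plateBL [500.8  75.    6. ]
plateBR [ 504.9 -169.     6. ]
plateBRtop [ 549.4 -169.5    6. ]
knob tri [547.9 -79.  251.7]
0.0006288057259616665
hinge tri [530.5  45.  207.1]
barend tri [ 563.1 -164.9  199.8]
side plateL [555.1  78.4   6. ]
side plateB [504.   72.5   6. ]
side plateR [ 507.  -167.4    6. ]
side hinge [528.6  46.7 209. ]
side knobtop [549.4 -80.4 252. ]
side handle end? [ 537.9 -120.1  180. ]
bowl rim l [490.6 456.7  85. ]
bowl rim r [491.5 247.9  85. ]
bowl t [593.  356.7  85. ]
bowl b [388.5 347.9  85. ]
spray [ 722.8 -265.8  190. ]
jar [ 688.6 -354.5   70. ]
mug [753.5 -70.8  85. ]
basket [ 477.7 -378.3   90. ]
brush [314.6 195.1  40. ]
soap [707.2 128.6  36. ]
plant [704.  318.9  90. ]
```

The scene holds three scraper-like things, in pixels of the 768×576 views:
- Green one on the shelf, side (540,300): excluded.
- Small black one, top (442,335), blade about 64 mm: too small.
- Black one clipped in the sheath, top (432,262) and side crop (215,265): larger, with the latch bar above it. This is the one meant, and the enlarged crops confirm it.

The latch starts about 0.13 rad open. First move: over to the knob.

Request:
{"fn": "carry_out", "kwargs": {"targets": [{"hand": 60, "dz": 45}, {"dx": 15, "dy": 25, "dz": 30, "rz": -0.06}, {"dx": 24, "dy": 36, "rz": -0.06}, {"dx": 24, "dy": 36, "rz": -0.06}, {"dx": 24, "dy": 36, "rz": -0.05}, {"dx": 27, "dy": 38}, {"dx": 27, "dy": 38}, {"dx": 27, "dy": 38}, {"dx": 27, "dy": 38}, {"dx": 27, "dy": 38}], "newtons": 12}}

```text
invalid input at $.targets[0]: expected keys hand, dx, dy, dz, rx, ry, rz
```

Request:
{"fn": "carry_out", "kwargs": {"targets": [{"hand": 60, "dx": 0, "dy": 0, "dz": 45, "rx": 0, "ry": 0, "rz": 0}, {"hand": 60, "dx": 15, "dy": 25, "dz": 30, "rx": 0, "ry": 0, "rz": -0.06}, {"hand": 60, "dx": 24, "dy": 36, "dz": 0, "rx": 0, "ry": 0, "rz": -0.06}, {"hand": 60, "dx": 24, "dy": 36, "dz": 0, "rx": 0, "ry": 0, "rz": -0.06}, {"hand": 60, "dx": 24, "dy": 36, "dz": 0, "rx": 0, "ry": 0, "rz": -0.05}, {"hand": 60, "dx": 27, "dy": 38, "dz": 0, "rx": 0, "ry": 0, "rz": 0}, {"hand": 60, "dx": 27, "dy": 38, "dz": 0, "rx": 0, "ry": 0, "rz": 0}, {"hand": 60, "dx": 27, "dy": 38, "dz": 0, "rx": 0, "ry": 0, "rz": 0}, {"hand": 60, "dx": 27, "dy": 38, "dz": 0, "rx": 0, "ry": 0, "rz": 0}, {"hand": 60, "dx": 27, "dy": 38, "dz": 0, "rx": 0, "ry": 0, "rz": 0}], "newtons": 12}}

```text
time_s: 1.1
tool_pos: [0.3761, -0.2728, 0.2878]
eef_rot: [1.0, -0.001, 0.001, -0.003]
force: [0.1, -1.1, 0.8]
grip_width: 0.0601
```

Request:
{"fn": "carry_out", "kwargs": {"targets": [{"hand": 60, "dx": 28, "dy": 32, "dz": 0, "rx": 0, "ry": 0, "rz": 0}, {"hand": 60, "dx": 28, "dy": 32, "dz": 0, "rx": 0, "ry": 0, "rz": 0}, {"hand": 60, "dx": 28, "dy": 32, "dz": 0, "rx": 0, "ry": 0, "rz": 0}, {"hand": 60, "dx": 28, "dy": 32, "dz": 0, "rx": 0, "ry": 0, "rz": 0}, {"hand": 60, "dx": 28, "dy": 32, "dz": 0, "rx": 0, "ry": 0, "rz": 0}, {"hand": 60, "dx": 28, "dy": 32, "dz": 0, "rx": 0, "ry": 0, "rz": 0}, {"hand": 60, "dx": 0, "dy": 0, "dz": 0, "rx": 0, "ry": 0, "rz": 0}]}}

```text
time_s: 1.8
tool_pos: [0.5508, -0.0666, 0.2868]
eef_rot: [1.0, 0.001, -0.0, -0.004]
force: [-1.1, -0.3, -0.1]
grip_width: 0.0602
```

Run:
```python
from h import *
st=bot.get_state();print(st['tool_pos'],st['joint_positions'])
s=snap('side','s1.png',(180,100,340,250),4);t=snap('top','t1.png',(200,100,340,240),4)
```

```text
[ 0.55081919 -0.0666264   0.28678971] [-0.24290021  0.32347637  1.63264342  0.00758268  1.18737016  1.3234819 ]
```

View pics/s1.png

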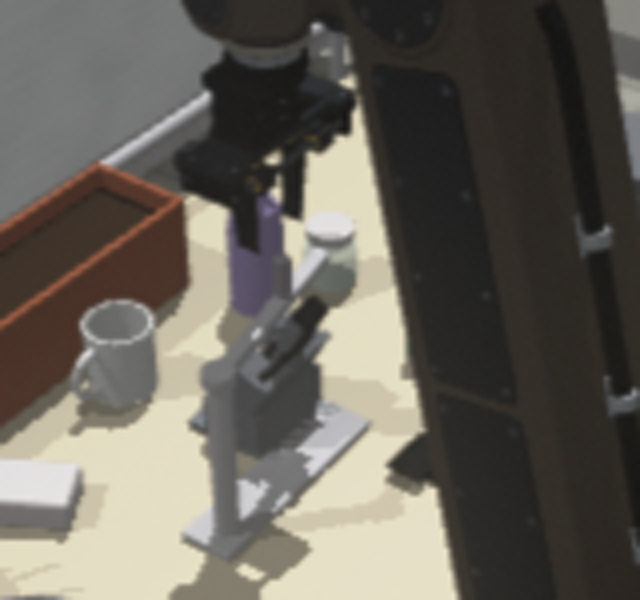

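The open fingers straddle the knob (crop 283,272). I'm centring and descending before gripping.

Request:
{"fn": "carry_out", "kwargs": {"targets": [{"hand": 60, "dx": -3, "dy": -12, "dz": -10, "rx": 0, "ry": 0, "rz": 0}, {"hand": 60, "dx": 0, "dy": 0, "dz": -28, "rx": 0, "ry": 0, "rz": 0}, {"hand": 45, "dx": 0, "dy": 0, "dz": -28, "rx": 0, "ry": 0, "rz": 0}, {"hand": 10, "dx": 0, "dy": 0, "dz": 0, "rx": 0, "ry": 0, "rz": 0}, {"hand": 10, "dx": 0, "dy": 0, "dz": 0, "rx": 0, "ry": 0, "rz": 0}, {"hand": 10, "dx": 0, "dy": 0, "dz": 0, "rx": 0, "ry": 0, "rz": 0}, {"hand": 10, "dx": 0, "dy": 0, "dz": 0, "rx": 0, "ry": 0, "rz": 0}]}}

```text
time_s: 2.6
tool_pos: [0.5389, -0.0862, 0.2187]
eef_rot: [1.0, -0.005, -0.003, -0.007]
force: [-2.7, 24.4, -6.4]
grip_width: 0.0295
```

Request:
{"fn": "carry_out", "kwargs": {"targets": [{"hand": 40, "dx": 4, "dy": 4, "dz": 0, "rx": 0, "ry": 0, "rz": 0}, {"hand": 40, "dx": 0, "dy": 0, "dz": 0, "rx": 0, "ry": 0, "rz": 0}]}}

```text
time_s: 2.8
tool_pos: [0.5429, -0.0821, 0.2206]
eef_rot: [1.0, -0.005, -0.002, -0.007]
force: [0.7, 0.2, 0.3]
grip_width: 0.0377
```

Run:
```python
from h import *
st=bot.get_state();print(st['tool_pos'],st['force'],st['grip_width'])
s=snap('side','s2.png',(210,110,310,220),5.4);t=snap('top','t2.png',(225,120,325,220),5.4)
```

```text
[ 0.5428577  -0.08207666  0.22059032] [0.70361629 0.24580207 0.31636609] 0.03770481348021431
```

View pics/s2.png

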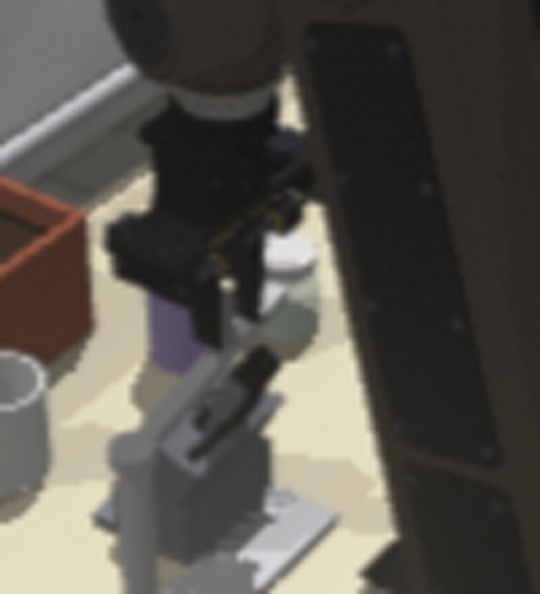

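View pics/t2.png

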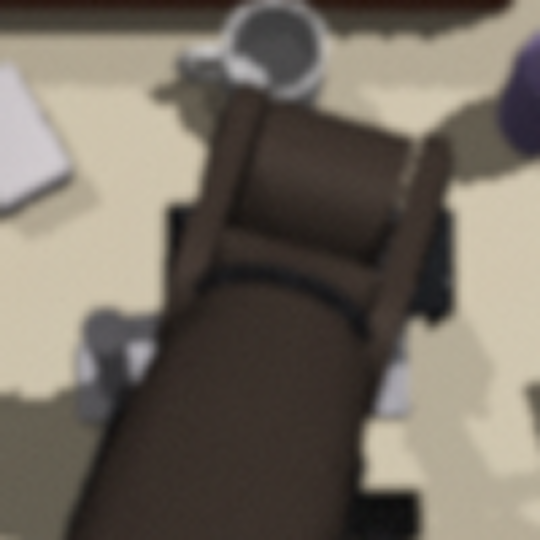

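Run:
```python
from h import *
a=np.load('side0.npy',allow_pickle=True).item()
for q in((250.5,164.6),(252.4,162.1),(252.4,163)): print(onz(a,*q,.252))
```

```text
[ 0.54535707 -0.07736687  0.252     ]
[ 0.54934502 -0.09443622  0.252     ]
[ 0.54580333 -0.08978072  0.252     ]
```

Request:
{"fn": "carry_out", "kwargs": {"targets": [{"hand": 30, "dx": 4, "dy": 3, "dz": 0, "rx": 0, "ry": 0, "rz": 0}, {"hand": 14, "dx": 0, "dy": 0, "dz": 0, "rx": 0, "ry": 0, "rz": 0}, {"hand": 14, "dx": 0, "dy": 0, "dz": 0, "rx": 0, "ry": 0, "rz": 0}, {"hand": 14, "dx": 0, "dy": 0, "dz": 0, "rx": 0, "ry": 0, "rz": 0}]}}

```text
time_s: 3.3
tool_pos: [0.5474, -0.0804, 0.2216]
eef_rot: [1.0, -0.005, -0.001, -0.006]
force: [0.5, 0.9, -1.6]
grip_width: 0.0179
```

Request:
{"fn": "carry_out", "kwargs": {"targets": [{"hand": 14, "dx": 17, "dy": 3.5, "dz": 0, "rx": 0, "ry": 0, "rz": 0}, {"hand": 14, "dx": 16.5, "dy": 5.5, "dz": 0, "rx": 0, "ry": 0, "rz": 0}, {"hand": 14, "dx": 15.5, "dy": 8, "dz": 0, "rx": 0, "ry": 0, "rz": 0}, {"hand": 14, "dx": 14, "dy": 10, "dz": 0, "rx": 0, "ry": 0, "rz": 0}]}}

```text
time_s: 3.7
tool_pos: [0.6102, -0.0553, 0.2215]
eef_rot: [1.0, -0.005, -0.003, -0.005]
force: [1.1, -3.8, -0.0]
grip_width: 0.0174
```

Request:
{"fn": "carry_out", "kwargs": {"targets": [{"hand": 14, "dx": 13, "dy": 11.5, "dz": 0, "rx": 0, "ry": 0, "rz": 0}, {"hand": 14, "dx": 11, "dy": 13, "dz": 0, "rx": 0, "ry": 0, "rz": 0}, {"hand": 14, "dx": 9, "dy": 14.5, "dz": 0, "rx": 0, "ry": 0, "rz": 0}, {"hand": 14, "dx": 7, "dy": 16, "dz": 0, "rx": 0, "ry": 0, "rz": 0}]}}

```text
time_s: 4.1
tool_pos: [0.655, -0.0026, 0.2216]
eef_rot: [1.0, -0.006, 0.0, -0.001]
force: [4.3, -4.4, -0.6]
grip_width: 0.0178
```

Request:
{"fn": "carry_out", "kwargs": {"targets": [{"hand": 14, "dx": 3, "dy": 15, "dz": 0, "rx": 0, "ry": 0, "rz": 0}, {"hand": 14, "dx": 1, "dy": 15, "dz": 0, "rx": 0, "ry": 0, "rz": 0}, {"hand": 14, "dx": 0, "dy": 12, "dz": 0, "rx": 0, "ry": 0, "rz": 0}, {"hand": 14, "dx": 0, "dy": 0, "dz": 0, "rx": 0, "ry": 0, "rz": 0}, {"hand": 45, "dx": 0, "dy": 0, "dz": 0, "rx": 0, "ry": 0, "rz": 0}, {"hand": 45, "dx": 0, "dy": 0, "dz": 0, "rx": 0, "ry": 0, "rz": 0}]}}

```text
time_s: 4.7
tool_pos: [0.6617, 0.0412, 0.2214]
eef_rot: [1.0, -0.005, 0.002, -0.0]
force: [0.4, 0.3, -0.1]
grip_width: 0.0289
```

Request:
{"fn": "carry_out", "kwargs": {"targets": [{"hand": 45, "dx": 0, "dy": 0, "dz": 30, "rx": 0, "ry": 0, "rz": 0}, {"hand": 70, "dx": -5, "dy": -5, "dz": 45, "rx": 0, "ry": 0, "rz": 0}, {"hand": 70, "dx": -22, "dy": -24, "dz": 10, "rx": 0, "ry": -0.06, "rz": 0}, {"hand": 70, "dx": -24, "dy": -26, "dz": 0, "rx": 0, "ry": -0.09, "rz": 0}, {"hand": 70, "dx": -24, "dy": -26, "dz": 0, "rx": 0, "ry": -0.09, "rz": 0}, {"hand": 70, "dx": -24, "dy": -26, "dz": 0, "rx": 0, "ry": -0.09, "rz": 0}, {"hand": 70, "dx": -24, "dy": -26, "dz": 0, "rx": 0, "ry": -0.09, "rz": 0}, {"hand": 70, "dx": -24, "dy": -20, "dz": -10, "rx": 0, "ry": -0.06, "rz": 0}, {"hand": 70, "dx": 0, "dy": 0, "dz": 0, "rx": 0, "ry": 0, "rz": 0}]}}

```text
time_s: 5.6
tool_pos: [0.5059, -0.1194, 0.2976]
eef_rot: [0.969, -0.007, 0.248, 0.002]
force: [-0.5, 0.2, -0.4]
grip_width: 0.0699
```

Run:
```python
from h import *
st=bot.get_state();print(st['tool_pos'],Ro.from_quat(st['eef_rot']).as_matrix().round(3))
s=snap('side','s3.png',(205,110,325,230),5);t=snap('top','t3.png',(225,120,325,220),5.4)
np.save('s3.npy',s,allow_pickle=True);np.save('t3.npy',t,allow_pickle=True)
```

```text
[ 0.50590698 -0.11938012  0.29758308] [[ 0.877 -0.015  0.48 ]
 [-0.013 -1.    -0.007]
 [ 0.48   0.    -0.877]]
```

View pics/s3.png

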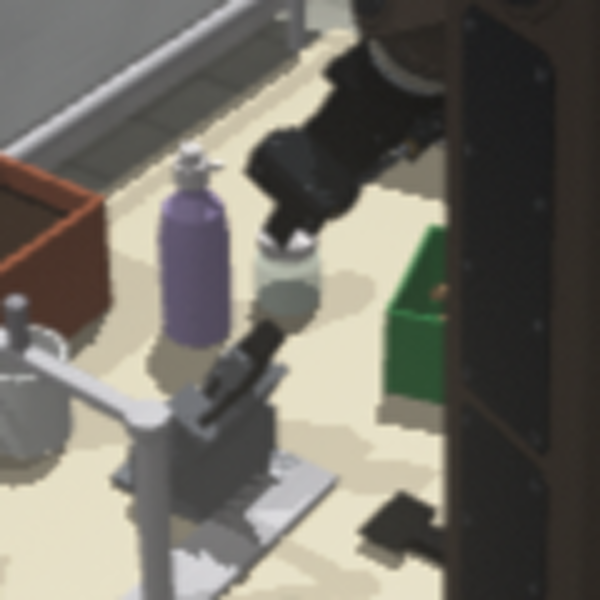

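View pics/t3.png

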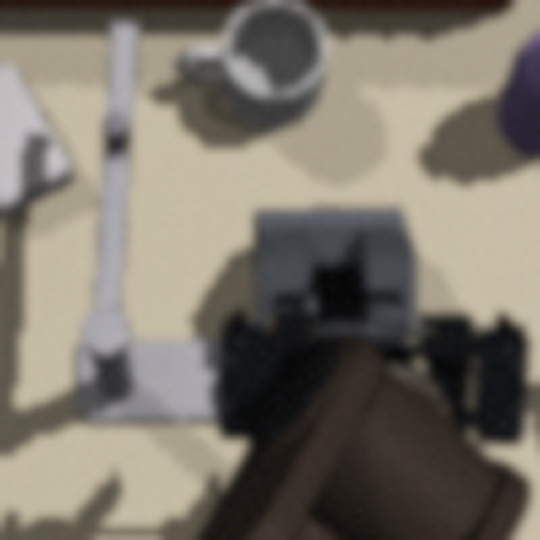

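Run:
```python
from h import *
a=np.load('s3.npy',allow_pickle=True).item();b=np.load('t3.npy',allow_pickle=True).item()
o=np.array([.6177,-.1126,.035]);c,s=np.cos(.017),np.sin(.017)
R=np.array([[c,-s,0],[s,c,0],[0,0,1]]);u=R@[-.469,0,.883];y=R[:,1];x=np.cross(y,u)
ia=cv2.cvtColor(a['frame'],cv2.COLOR_RGB2BGR)[110:230,205:325];ia=cv2.resize(ia,None,fx=5,fy=5,interpolation=cv2.INTER_CUBIC)
ib=cv2.cvtColor(b['frame'],cv2.COLOR_RGB2BGR)[120:220,225:325];ib=cv2.resize(ib,None,fx=5.4,fy=5.4,interpolation=cv2.INTER_CUBIC)
for q in [o+u*.16+y*i+x*j for i in(-.017,.017) for j in(-.012,.012)]+[o+u*.129,o+u*.084]+[o+u*.084+y*.056,o+u*.084-y*.056]:
    for im,sn,x0,y0,k in((ia,a,205,110,5),(ib,b,225,120,5.4)):
        p=((proj(sn,q)-[x0,y0]+.5)*k-.5).round().astype(int);cv2.circle(im,tuple(int(v) for v in p),3,(0,0,255),-1)
cv2.imwrite('pics/m.png',np.hstack([ia,np.vstack([ib,np.zeros((60,540,3),np.uint8)])])[:,:1140]);
m=cv2.imread('pics/m.png');cv2.imwrite('pics/m.png',cv2.resize(m,None,fx=.7,fy=.7))
print(o+u*.129)
```

```text
[ 0.55720774 -0.11362847  0.148907  ]
```

View pics/m.png

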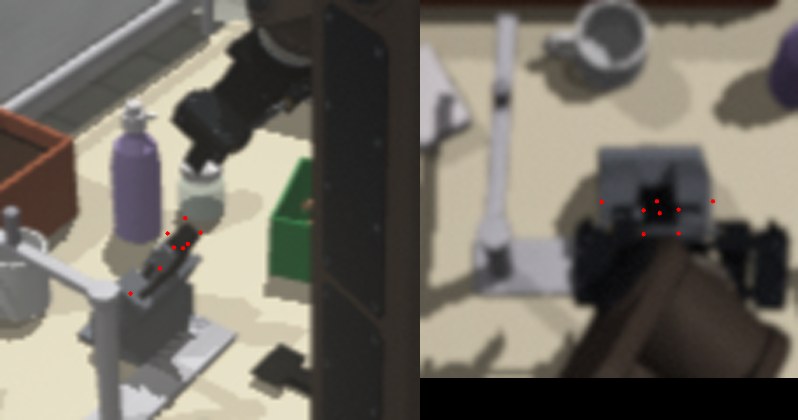

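Run:
```python
from h import *
a=np.load('s3.npy',allow_pickle=True).item();b=np.load('t3.npy',allow_pickle=True).item()
o=np.array([.6177,-.1126,.035]);c,s=np.cos(.017),np.sin(.017)
R=np.array([[c,-s,0],[s,c,0],[0,0,1]]);u=R@[-.469,0,.883];y=R[:,1];x=np.cross(y,u)
L=lambda z,h,w:[o+u*z+y*i*h+x*j*w for i,j in((-1,-1),(-1,1),(1,1),(1,-1))]
for n,sn,(x0,y0,x1,y1) in(('a',a,(225,165,275,215)),('b',b,(265,150,315,190))):
    im=cv2.cvtColor(sn['frame'],cv2.COLOR_RGB2BGR)[y0:y1,x0:x1];im=cv2.resize(im,None,fx=12,fy=12,interpolation=cv2.INTER_CUBIC)
    for P,col in((L(.16,.017,.012),(0,0,255)),(L(.084,.017,.012),(0,255,255)),(L(.084,.056,.02),(0,255,0))):
        pp=np.array([((proj(sn,q)-[x0,y0]+.5)*12-.5) for q in P]).round().astype(np.int32);cv2.polylines(im,[pp],True,col,1)
    cv2.imwrite(f'pics/m{n}.png',im)
```

```text
(no output)
```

View pics/ma.png

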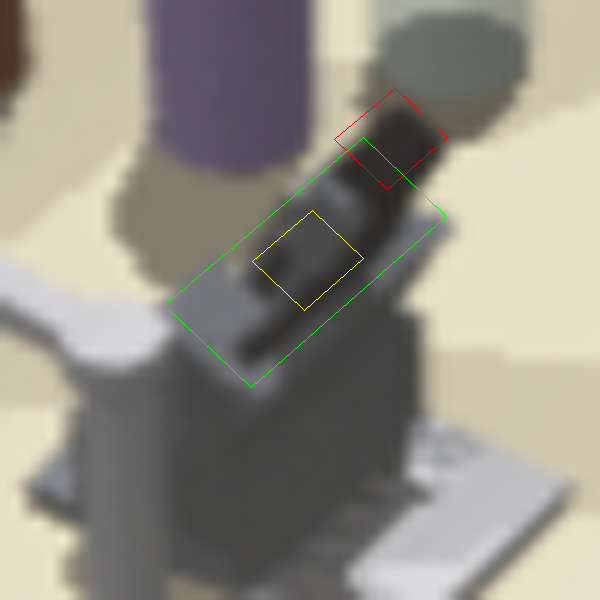

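View pics/mb.png

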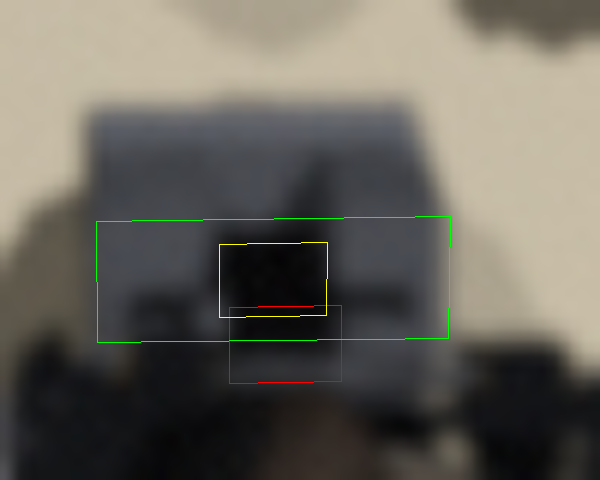

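The outline laid over both crops matches the handle within about 3 mm. I'm lining up and descending along the slant with the fingers open.

Request:
{"fn": "carry_out", "kwargs": {"targets": [{"hand": 72, "dx": -11, "dy": 3, "dz": -6, "rx": 0, "ry": 0.01, "rz": 0.03}, {"hand": 72, "dx": -11, "dy": 3, "dz": -6, "rx": 0, "ry": 0, "rz": 0}, {"hand": 72, "dx": 12, "dy": 0, "dz": -22, "rx": 0, "ry": 0, "rz": 0}, {"hand": 72, "dx": 14, "dy": 0, "dz": -26, "rx": 0, "ry": 0, "rz": 0}, {"hand": 72, "dx": 12, "dy": 0, "dz": -22, "rx": 0, "ry": 0, "rz": 0}, {"hand": 72, "dx": 0, "dy": 0, "dz": 0, "rx": 0, "ry": 0, "rz": 0}], "newtons": 25}}

```text
time_s: 6.3
tool_pos: [0.5292, -0.1107, 0.2169]
eef_rot: [0.97, 0.008, 0.244, -0.001]
force: [0.9, 0.5, 0.1]
grip_width: 0.0718
```

Run:
```python
from h import *
st=bot.get_state();T=np.array(st['tool_pos']);M=Ro.from_quat(st['eef_rot']).as_matrix();print(T,M.round(3),st['force'])
g=np.array([.5572,-.1136,.1489]);d=g+.019*M[:,2]-T;print('need',d*1000,'along',d@M[:,2])
```

```text
[ 0.52920434 -0.11071059  0.2168847 ] [[ 0.88   0.017  0.474]
 [ 0.015 -1.     0.006]
 [ 0.474  0.002 -0.881]] [0.87650374 0.53001154 0.11315909]
need [ 37.00130095  -2.76838065 -84.71442375] along 0.0921123471608739
```

Request:
{"fn": "carry_out", "kwargs": {"targets": [{"hand": 72, "dx": 5, "dy": -1, "dz": -22, "rx": 0, "ry": 0, "rz": 0}, {"hand": 72, "dx": 10, "dy": -1, "dz": -22, "rx": 0, "ry": 0, "rz": 0}, {"hand": 72, "dx": 10, "dy": -1, "dz": -20, "rx": 0, "ry": 0, "rz": 0}, {"hand": 72, "dx": 8, "dy": 0, "dz": -14, "rx": 0, "ry": 0, "rz": 0}, {"hand": 72, "dx": 0, "dy": 0, "dz": 0, "rx": 0, "ry": 0, "rz": 0}]}}

```text
time_s: 6.8
tool_pos: [0.5653, -0.1113, 0.1407]
eef_rot: [0.969, 0.01, 0.247, -0.002]
force: [-0.7, 0.6, 0.5]
grip_width: 0.0719
```

Run:
```python
from h import *
st=bot.get_state();T=np.array(st['tool_pos']);M=Ro.from_quat(st['eef_rot']).as_matrix();print(T,st['force'])
g=np.array([.5572,-.1136,.1489]);d=g+.019*M[:,2]-T;print('need',d*1000,'along',d@M[:,2])
s=snap('side','s4.png',(215,140,295,220),7)
```

```text
[ 0.56531403 -0.11127123  0.14071397] [-0.65435089  0.62506031  0.54615945]
need [ 0.96717454 -2.1623742  -8.50241203] along 0.007911331376665358
```

View pics/s4.png

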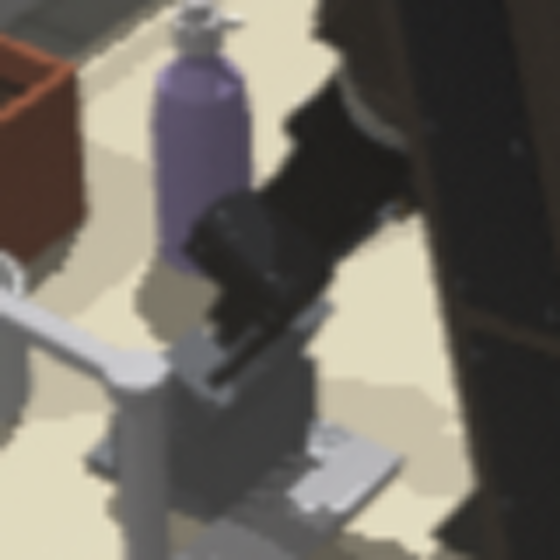

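The finger covers the button at (230,320), as intended. Small correction, then close.

Request:
{"fn": "carry_out", "kwargs": {"targets": [{"hand": 60, "dx": 1, "dy": -2, "dz": -7, "rx": 0, "ry": 0, "rz": 0}, {"hand": 28, "dx": 0, "dy": 0, "dz": 0, "rx": 0, "ry": 0, "rz": 0}, {"hand": 28, "dx": 0, "dy": 0, "dz": 0, "rx": 0, "ry": 0, "rz": 0}, {"hand": 28, "dx": 0, "dy": 0, "dz": 0, "rx": 0, "ry": 0, "rz": 0}, {"hand": 28, "dx": 0, "dy": 0, "dz": 0, "rx": 0, "ry": 0, "rz": 0}]}}

```text
time_s: 7.35
tool_pos: [0.5664, -0.1121, 0.1402]
eef_rot: [0.968, 0.011, 0.25, -0.002]
force: [0.4, 1.2, -3.0]
grip_width: 0.0374
```

Request:
{"fn": "carry_out", "kwargs": {"targets": [{"hand": 28, "dx": 0, "dy": 0, "dz": 0, "rx": 0, "ry": 0, "rz": 0}, {"hand": 28, "dx": 0, "dy": 0, "dz": 0, "rx": 0, "ry": 0, "rz": 0}]}}

```text
time_s: 7.55
tool_pos: [0.5662, -0.112, 0.1406]
eef_rot: [0.968, 0.011, 0.25, -0.002]
force: [0.2, -0.3, -2.2]
grip_width: 0.034
```

Width is 34.0 mm, so the button is flush. Pulling along the slant.

Request:
{"fn": "carry_out", "kwargs": {"targets": [{"hand": 28, "dx": -4.7, "dy": 0, "dz": 8.8, "rx": 0, "ry": 0, "rz": 0}, {"hand": 28, "dx": -6, "dy": 0, "dz": 11.3, "rx": 0, "ry": 0, "rz": 0}, {"hand": 28, "dx": -7, "dy": 0, "dz": 13.2, "rx": 0, "ry": 0, "rz": 0}]}}

```text
time_s: 7.85
tool_pos: [0.5486, -0.1125, 0.1734]
eef_rot: [0.968, 0.01, 0.249, -0.002]
force: [1.6, -0.0, -1.2]
grip_width: 0.0336
```

Request:
{"fn": "carry_out", "kwargs": {"targets": [{"hand": 28, "dx": -7, "dy": 0, "dz": 13.2, "rx": 0, "ry": 0, "rz": 0}, {"hand": 28, "dx": -7, "dy": 0, "dz": 13.2, "rx": 0, "ry": 0, "rz": 0}, {"hand": 28, "dx": -9.4, "dy": 0, "dz": 17.6, "rx": 0, "ry": 0, "rz": 0}, {"hand": 28, "dx": -9.4, "dy": 0, "dz": 17.6, "rx": 0, "ry": 0, "rz": 0}, {"hand": 28, "dx": -9.4, "dy": 0, "dz": 17.6, "rx": 0, "ry": 0, "rz": 0}, {"hand": 28, "dx": -9.4, "dy": 0, "dz": 25, "rx": 0, "ry": 0, "rz": 0}, {"hand": 28, "dx": -5, "dy": 0, "dz": 35, "rx": 0, "ry": 0, "rz": 0}, {"hand": 28, "dx": 0, "dy": 0, "dz": 0, "rx": 0, "ry": 0, "rz": 0}]}}

```text
time_s: 8.65
tool_pos: [0.488, -0.1132, 0.3179]
eef_rot: [0.969, 0.009, 0.248, -0.001]
force: [-0.1, 0.7, -1.7]
grip_width: 0.0338
```

Run:
```python
from h import *
s=snap('side','s5.png',(200,60,330,220),4)
```

```text
(no output)
```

View pics/s5.png

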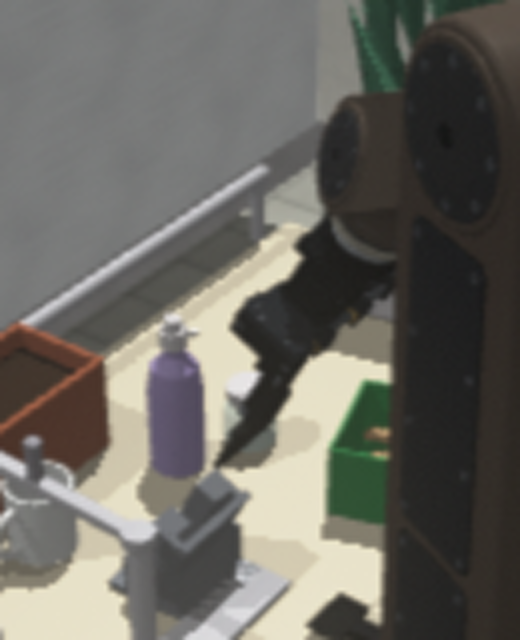

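Run:
```python
from h import *
st=bot.get_state();T=np.array(st['tool_pos']);M=Ro.from_quat(st['eef_rot']).as_matrix()
a=np.load('s3.npy',allow_pickle=True).item()
for L in(.1,.11,.12,.13):
    print(L,[((proj(a,T+L*M[:,2]+y*M[:,1])-[200,60])*4).round() for y in(-.045,0,.045)])
```

```text
0.1 [array([205., 449.]), array([233., 425.]), array([260., 403.])]
0.11 [array([201., 454.]), array([229., 431.]), array([256., 409.])]
0.12 [array([197., 460.]), array([225., 437.]), array([252., 414.])]
0.13 [array([194., 465.]), array([221., 442.]), array([248., 420.])]
```

Request:
{"fn": "carry_out", "kwargs": {"targets": [{"hand": 28, "dx": -15, "dy": 5, "dz": 40, "rx": 0, "ry": -0.05, "rz": 0}, {"hand": 28, "dx": -20, "dy": 20, "dz": 20, "rx": 0, "ry": -0.1, "rz": 0}, {"hand": 28, "dx": -15, "dy": 35, "dz": 0, "rx": 0, "ry": -0.1, "rz": 0}, {"hand": 28, "dx": -5, "dy": 38, "dz": 0, "rx": 0, "ry": 0, "rz": 0.06}, {"hand": 28, "dx": -5, "dy": 38, "dz": 0, "rx": 0, "ry": 0, "rz": 0.06}, {"hand": 28, "dx": -5, "dy": 38, "dz": 0, "rx": 0, "ry": 0, "rz": 0.06}, {"hand": 28, "dx": -5, "dy": 38, "dz": 0, "rx": 0, "ry": 0, "rz": 0.06}, {"hand": 28, "dx": 0, "dy": 38, "dz": 0, "rx": 0, "ry": 0, "rz": 0.06}]}}

```text
time_s: 9.5
tool_pos: [0.4114, 0.1412, 0.3652]
eef_rot: [0.92, 0.148, 0.358, -0.057]
force: [1.2, -0.9, -1.8]
grip_width: 0.0342
```

Request:
{"fn": "carry_out", "kwargs": {"targets": [{"hand": 28, "dx": 3, "dy": 38, "dz": 0, "rx": 0, "ry": 0, "rz": 0.06}, {"hand": 28, "dx": 3, "dy": 38, "dz": 0, "rx": 0, "ry": 0, "rz": 0.06}, {"hand": 28, "dx": 3, "dy": 38, "dz": -20, "rx": 0, "ry": 0, "rz": 0}, {"hand": 28, "dx": 0, "dy": 20, "dz": -30, "rx": 0, "ry": 0, "rz": 0}, {"hand": 28, "dx": 0, "dy": 0, "dz": 0, "rx": 0, "ry": 0, "rz": 0}]}}

```text
time_s: 10.0
tool_pos: [0.4168, 0.2778, 0.3096]
eef_rot: [0.91, 0.209, 0.349, -0.08]
force: [-0.7, -0.3, -1.7]
grip_width: 0.0335
```

Run:
```python
from h import *
st=bot.get_state();T=np.array(st['tool_pos']);M=Ro.from_quat(st['eef_rot']).as_matrix();print(T,M.round(3))
a=snap('side','s6.png',(120,120,290,300),3.4);b=snap('top','t6.png',(130,120,290,300),3.4)
np.save('s6.npy',a,allow_pickle=True);np.save('t6.npy',b,allow_pickle=True)
for L in(.1,.12,.14):
    print(L,[((proj(a,T+L*M[:,2]+y*M[:,1])-[120,120])*3.4).round() for y in(-.045,0,.045)],[((proj(b,T+L*M[:,2]+y*M[:,1])-[130,120])*3.4).round() for y in(-.045,0,.045)])
```

```text
[0.41683347 0.27779701 0.30961006] [[ 0.67   0.436  0.601]
 [ 0.324 -0.9    0.291]
 [ 0.668 -0.    -0.744]]
0.1 [array([237., 421.]), array([252., 387.]), array([266., 354.])] [array([ 93., 265.]), array([133., 246.]), array([173., 228.])]
0.12 [array([225., 431.]), array([240., 396.]), array([254., 364.])] [array([ 91., 256.]), array([131., 237.]), array([171., 219.])]
0.14 [array([213., 440.]), array([228., 406.]), array([243., 373.])] [array([ 90., 247.]), array([129., 229.]), array([168., 211.])]
```

View pics/s6.png

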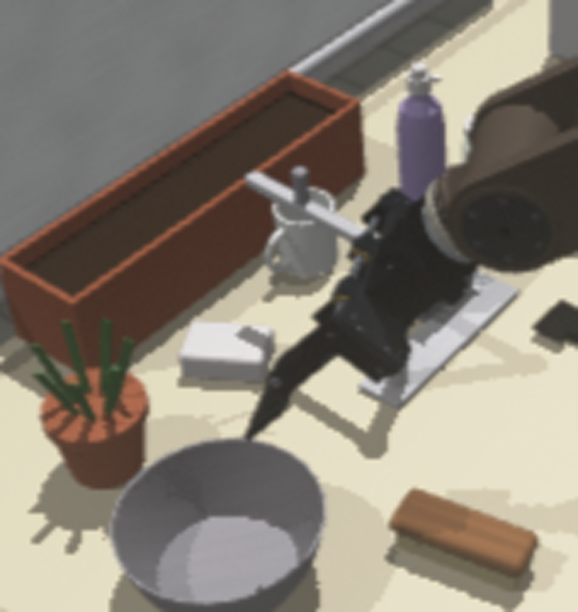

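View pics/t6.png

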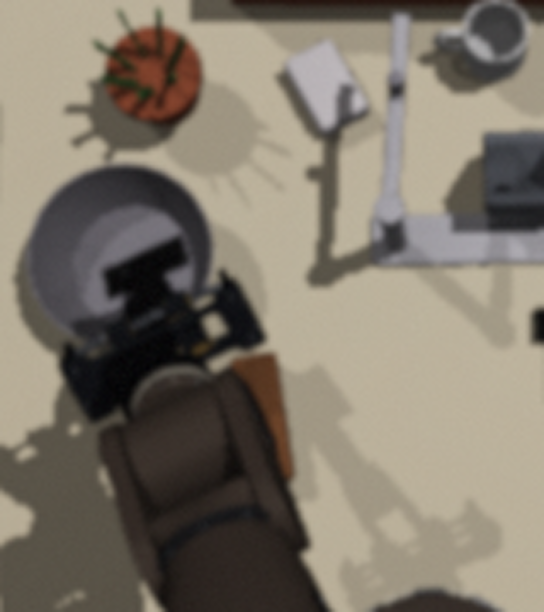

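Run:
```python
from h import *
a=np.load('s6.npy',allow_pickle=True).item();b=np.load('t6.npy',allow_pickle=True).item()
st=bot.get_state();T=np.array(st['tool_pos']);M=Ro.from_quat(st['eef_rot']).as_matrix()
c=lambda u,v,x,y:(x+(u+.5)/3.4-.5,y+(v+.5)/3.4-.5)
P,e=tri(b,c(105,270,130,120),a,c(248,438,120,120));print(P,e,'tool frame',M.T@(P-T))
for n,s,(x0,y0,x1,y1) in(('s',a,(185,205,235,260)),('t',b,(150,180,200,230))):
    im=cv2.cvtColor(s['frame'],cv2.COLOR_RGB2BGR)[y0:y1,x0:x1]
    cv2.imwrite(f'pics/d{n}.png',cv2.resize(im,None,fx=10,fy=10,interpolation=cv2.INTER_CUBIC))
```

```text
[0.4564649  0.34131052 0.21059981] 0.002260540555323828 tool frame [-0.02264832 -0.04171616  0.11804885]
```

View pics/ds.png

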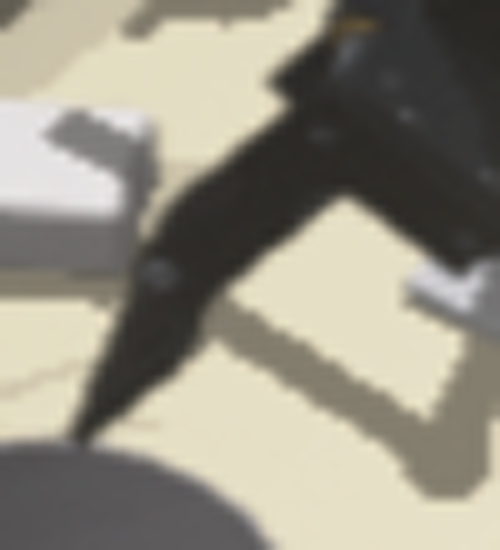

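View pics/dt.png

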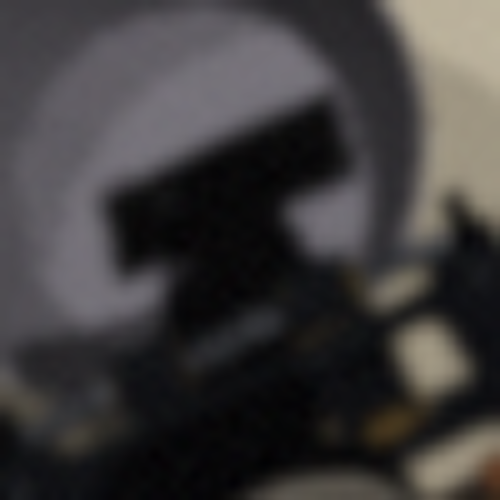

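The blade edge sits about 9° off the tool axis: it sagged in the pads, and the scraper now leans about 34°. Measured blade middle is ≈(474,302,207) mm. I'm moving it over the bowl at (505,358) and lowering.

Request:
{"fn": "carry_out", "kwargs": {"targets": [{"hand": 28, "dx": 10, "dy": 18, "dz": -10, "rx": 0, "ry": 0, "rz": 0}, {"hand": 28, "dx": 10, "dy": 18, "dz": -20, "rx": 0, "ry": 0, "rz": 0}, {"hand": 28, "dx": 10, "dy": 18, "dz": -25, "rx": 0, "ry": 0, "rz": 0}, {"hand": 28, "dx": 0, "dy": 0, "dz": -30, "rx": 0, "ry": 0, "rz": 0}, {"hand": 28, "dx": 0, "dy": 0, "dz": -30, "rx": 0, "ry": 0, "rz": 0}, {"hand": 28, "dx": 0, "dy": 0, "dz": -30, "rx": 0, "ry": 0, "rz": 0}, {"hand": 28, "dx": 0, "dy": 0, "dz": 0, "rx": 0, "ry": 0, "rz": 0}]}}

```text
time_s: 10.8
tool_pos: [0.4641, 0.2991, 0.2334]
eef_rot: [0.91, 0.222, 0.347, -0.053]
force: [0.5, -0.2, -1.2]
grip_width: 0.034
```

Run:
```python
from h import *
st=bot.get_state();T=np.array(st['tool_pos']);M=Ro.from_quat(st['eef_rot']).as_matrix();print(T,'blade',T+M@[-.0226,.003,.118],st['force'])
a=snap('side','s7.png',(120,180,280,320),3.6);b=snap('top','t7.png',(130,150,250,270),4.5)
```

```text
[0.46406896 0.29913335 0.23337175] blade [0.5221563  0.31775835 0.12982113] [ 0.45756618 -0.22552385 -1.23384843]
```

View pics/s7.png

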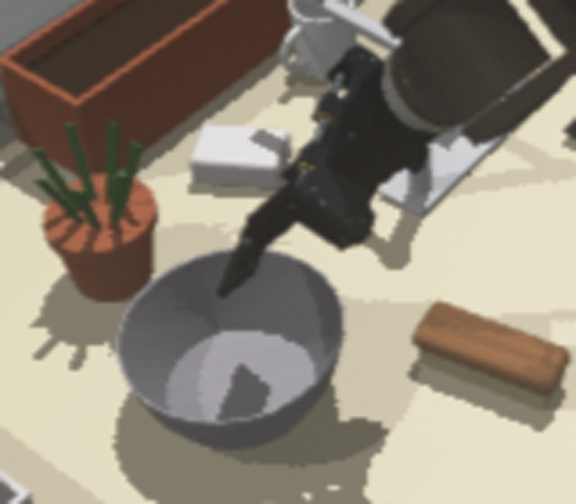

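View pics/t7.png

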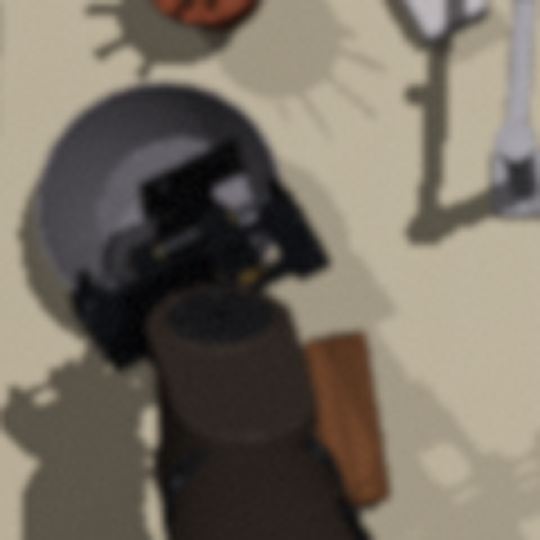

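Run:
```python
from h import *
st=bot.get_state();print(np.round(st['joint_positions'],3),np.round(st['joint_vel'],2))
print(Ro.from_quat(st['eef_rot']).as_matrix().round(3))
```

```text
[ 0.485  0.213  2.182 -1.133  0.066  2.683] [ 0.02 -0.01  0.   -0.01 -0.    0.01]
[[ 0.657  0.444  0.609]
 [ 0.369 -0.894  0.253]
 [ 0.657  0.058 -0.752]]
```

The wrist joints ran to their limits: tilted 41° here, joints 4, 5 and 6 are at −1.13, 0.066 and 2.68. The scraper hangs above the bowl rim, so I'm bringing the tool nearer upright to free them.

Request:
{"fn": "carry_out", "kwargs": {"targets": [{"hand": 28, "dx": 0, "dy": 0, "dz": 15, "rx": -0.04, "ry": 0.08, "rz": 0}, {"hand": 28, "dx": 0, "dy": 0, "dz": 0, "rx": -0.04, "ry": 0.08, "rz": 0}, {"hand": 28, "dx": 0, "dy": 0, "dz": 0, "rx": -0.04, "ry": 0.08, "rz": 0}, {"hand": 28, "dx": 0, "dy": 0, "dz": 0, "rx": -0.04, "ry": 0.08, "rz": 0}, {"hand": 28, "dx": 0, "dy": 0, "dz": 0, "rx": -0.02, "ry": 0.03, "rz": 0}, {"hand": 28, "dx": 0, "dy": 0, "dz": 0, "rx": 0, "ry": 0, "rz": 0}]}}

```text
time_s: 11.5
tool_pos: [0.4728, 0.2913, 0.2483]
eef_rot: [0.94, 0.231, 0.251, -0.006]
force: [-0.7, 0.0, -2.2]
grip_width: 0.0339
```

```bash
cat > st.py <<'E'
from h import *
st=bot.get_state();T=np.array(st['tool_pos']);M=Ro.from_quat(st['eef_rot']).as_matrix();print(T,'blade',T+M@[-.0226,.003,.118],st['force'])
print(np.round(st['joint_positions'],3));print(M.round(3))
E
python3 st.py
```

```text
[0.47275597 0.29128461 0.24825164] blade [0.51216451 0.29395602 0.13474574] [-0.69871753  0.03579803 -2.22179023]
[ 0.485  0.215  2.01  -0.257  0.431  1.782]
[[ 0.767  0.437  0.47 ]
 [ 0.431 -0.893  0.128]
 [ 0.476  0.104 -0.873]]
```

Request:
{"fn": "carry_out", "kwargs": {"targets": [{"hand": 28, "dx": 0, "dy": 15, "dz": 0, "rx": 0.09, "ry": 0.05, "rz": 0}, {"hand": 28, "dx": 0, "dy": 20, "dz": 0, "rx": -0.06, "ry": 0.11, "rz": 0}, {"hand": 28, "dx": 0, "dy": 15, "dz": 0, "rx": 0, "ry": 0, "rz": 0}, {"hand": 28, "dx": 0, "dy": 0, "dz": 0, "rx": 0, "ry": 0, "rz": 0}]}}

```text
time_s: 11.9
tool_pos: [0.4713, 0.3401, 0.2509]
eef_rot: [0.957, 0.225, 0.181, -0.034]
force: [0.0, -0.8, -2.4]
grip_width: 0.0341
```

```bash
python3 st.py
```

```text
[0.47125235 0.34011218 0.25086682] blade [0.49287765 0.34529693 0.13275998] [ 0.00728999 -0.79058961 -2.3815271 ]
[ 0.531  0.272  1.868 -0.069  0.634  1.687]
[[ 0.833  0.443  0.331]
 [ 0.419 -0.896  0.147]
 [ 0.362  0.016 -0.932]]
```

Request:
{"fn": "carry_out", "kwargs": {"targets": [{"hand": 28, "dx": 6, "dy": 6, "dz": -15, "rx": 0, "ry": 0, "rz": 0}, {"hand": 28, "dx": 5, "dy": 5, "dz": -25, "rx": 0, "ry": 0, "rz": 0}, {"hand": 28, "dx": 0, "dy": 0, "dz": -25, "rx": 0, "ry": 0, "rz": 0}, {"hand": 28, "dx": 0, "dy": 0, "dz": -25, "rx": 0, "ry": 0, "rz": 0}, {"hand": 28, "dx": 0, "dy": 0, "dz": -10, "rx": 0, "ry": 0, "rz": 0}, {"hand": 28, "dx": 0, "dy": 0, "dz": 0, "rx": 0, "ry": 0, "rz": 0}]}}

```text
time_s: 12.5
tool_pos: [0.4817, 0.3487, 0.1518]
eef_rot: [0.955, 0.227, 0.188, -0.034]
force: [0.4, -0.1, -1.8]
grip_width: 0.0338
```

```bash
python3 st.py;python3 - <<'E'
from h import *
a=snap('side','s8.png',(120,180,280,320),3.6);b=snap('top','t8.png',(130,150,250,270),4.5)
E
```

```text
[0.4816741  0.34867506 0.15184978] blade [0.50478993 0.3542759  0.03404465] [ 0.38180764 -0.06835704 -1.84342101]
[ 0.537  0.421  1.963 -0.124  0.379  1.747]
[[ 0.827  0.446  0.343]
 [ 0.42  -0.895  0.151]
 [ 0.374  0.02  -0.927]]
```

View pics/s8.png

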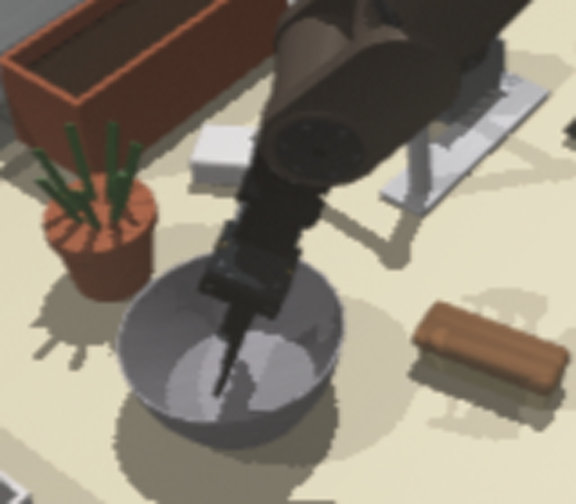

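View pics/t8.png

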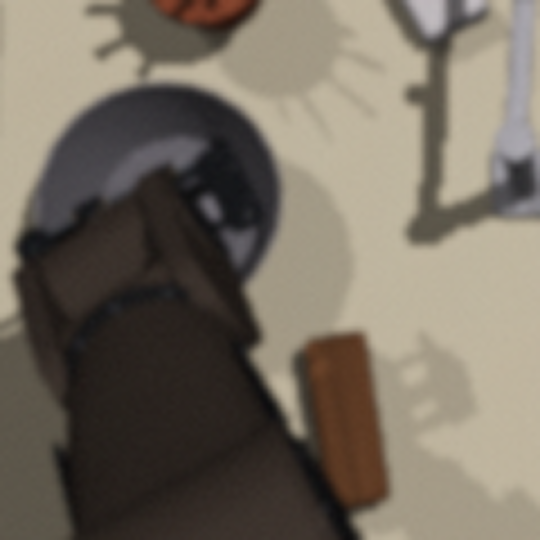

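The blade, with its near end at side crop (215,392), hangs over the bowl floor and is still about 25 mm up. Lowering gently.

Request:
{"fn": "carry_out", "kwargs": {"targets": [{"hand": 28, "dx": 0, "dy": 0, "dz": -8, "rx": 0, "ry": 0, "rz": 0}, {"hand": 28, "dx": 0, "dy": 0, "dz": -6, "rx": 0, "ry": 0, "rz": 0}, {"hand": 28, "dx": 0, "dy": 0, "dz": -4, "rx": 0, "ry": 0, "rz": 0}, {"hand": 28, "dx": 0, "dy": 0, "dz": -3, "rx": 0, "ry": 0, "rz": 0}]}}

```text
time_s: 13.0
tool_pos: [0.4835, 0.3498, 0.1345]
eef_rot: [0.954, 0.227, 0.192, -0.036]
force: [0.4, 0.4, -2.6]
grip_width: 0.0335
```

Request:
{"fn": "carry_out", "kwargs": {"targets": [{"hand": 28, "dx": 0, "dy": 0, "dz": -4, "rx": 0, "ry": 0, "rz": 0}, {"hand": 28, "dx": 0, "dy": 0, "dz": -4, "rx": 0, "ry": 0, "rz": 0}, {"hand": 28, "dx": 0, "dy": 0, "dz": -2, "rx": 0, "ry": 0, "rz": 0}]}}

```text
time_s: 13.3
tool_pos: [0.4835, 0.3499, 0.1236]
eef_rot: [0.954, 0.227, 0.192, -0.036]
force: [0.1, -0.3, -2.1]
grip_width: 0.0338
```

```bash
python3 st.py
```

```text
[0.48352274 0.3498582  0.12355273] blade [0.50751106 0.3559712  0.00594766] [ 0.11701416 -0.25695976 -2.13797799]
[ 0.537  0.468  1.989 -0.156  0.298  1.781]
[[ 0.824  0.446  0.35 ]
 [ 0.419 -0.895  0.155]
 [ 0.382  0.019 -0.924]]
```

Request:
{"fn": "carry_out", "kwargs": {"targets": [{"hand": 28, "dx": 0, "dy": 0, "dz": -2.5, "rx": 0, "ry": 0, "rz": 0}, {"hand": 28, "dx": 0, "dy": 0, "dz": -2, "rx": 0, "ry": 0, "rz": 0}]}}

```text
time_s: 13.5
tool_pos: [0.4836, 0.3499, 0.1186]
eef_rot: [0.954, 0.227, 0.192, -0.036]
force: [-2.4, -3.6, 8.3]
grip_width: 0.034
```

The blade has touched down, with force rising by about 10 N. I'm easing the grip and leaning the handle back toward the wall before release.

Request:
{"fn": "carry_out", "kwargs": {"targets": [{"hand": 28, "dx": 0, "dy": 0, "dz": 0, "rx": 0, "ry": 0, "rz": 0}, {"hand": 28, "dx": -6, "dy": -3, "dz": -1, "rx": -0.02, "ry": 0.03, "rz": 0}, {"hand": 28, "dx": -8, "dy": -4, "dz": -2, "rx": -0.02, "ry": 0.03, "rz": 0}, {"hand": 28, "dx": -8, "dy": -4, "dz": -3, "rx": -0.02, "ry": 0.03, "rz": 0}], "newtons": 10}}

```text
time_s: 13.9
tool_pos: [0.4627, 0.3396, 0.114]
eef_rot: [0.962, 0.23, 0.143, -0.018]
force: [0.6, 0.8, -0.7]
grip_width: 0.0339
```

```bash
python3 st.py;python3 - <<'E'
from h import *
a=snap('side','s9.png',(120,180,280,320),3.6);b=snap('top','t9.png',(130,150,250,270),4.5)
E
```

```text
[0.46274685 0.33962505 0.11401532] blade [ 0.47631038  0.33881722 -0.00539632] [ 0.59180252  0.76348597 -0.68778801]
[ 0.543  0.473  1.979 -0.133  0.409  1.758]
[[ 0.853  0.448  0.267]
 [ 0.438 -0.893  0.1  ]
 [ 0.283  0.032 -0.959]]
```

View pics/s9.png

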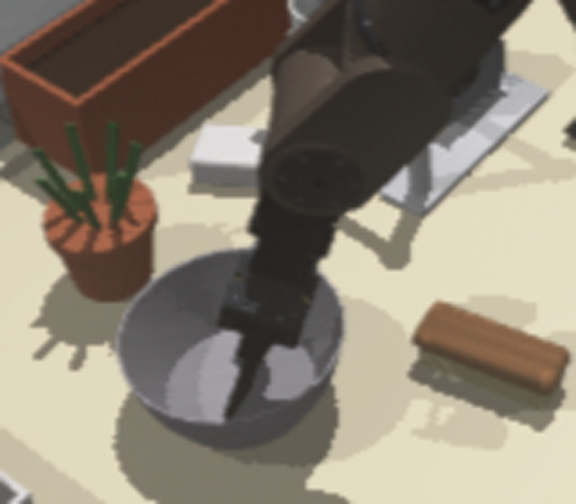

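The bowl hasn't moved and the blade is on its floor with the near corner at (230,412). A bit more lean.

Request:
{"fn": "carry_out", "kwargs": {"targets": [{"hand": 28, "dx": -8, "dy": -4, "dz": -4, "rx": 0, "ry": 0, "rz": 0}, {"hand": 28, "dx": -8, "dy": -4, "dz": -4, "rx": 0, "ry": 0, "rz": 0}, {"hand": 28, "dx": -6, "dy": -3, "dz": -4, "rx": 0, "ry": 0, "rz": 0}, {"hand": 28, "dx": 0, "dy": 0, "dz": 0, "rx": 0, "ry": 0, "rz": 0}]}}

```text
time_s: 14.4
tool_pos: [0.4391, 0.3278, 0.1011]
eef_rot: [0.962, 0.23, 0.144, -0.018]
force: [-0.8, -0.8, -1.0]
grip_width: 0.0342
```

```bash
python3 st.py;python3 - <<'E'
from h import *
a=snap('side','s10.png',(120,180,280,320),3.6);b=snap('top','t10.png',(130,150,250,270),4.5)
E
```

```text
[0.43906157 0.32775454 0.10114248] blade [ 0.45294278  0.32716813 -0.01823393] [-0.82159955 -0.77391481 -1.03225279]
[ 0.547  0.467  2.053 -0.162  0.339  1.793]
[[ 0.852  0.448  0.269]
 [ 0.438 -0.893  0.102]
 [ 0.286  0.031 -0.958]]
```

View pics/s10.png

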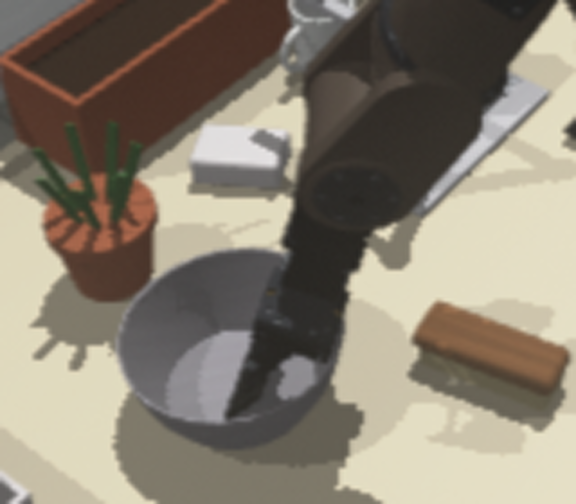

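View pics/t10.png

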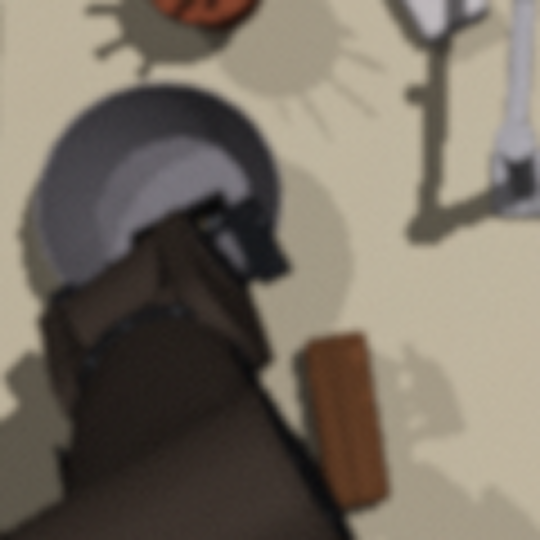

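The blade stays put and the handle now leans about 35° inside the rim. Releasing, then straight up.

Request:
{"fn": "carry_out", "kwargs": {"targets": [{"hand": 50, "dx": 0, "dy": 0, "dz": 0, "rx": 0, "ry": 0, "rz": 0}, {"hand": 62, "dx": 0, "dy": 0, "dz": 0, "rx": 0, "ry": 0, "rz": 0}, {"hand": 62, "dx": 0, "dy": 0, "dz": 0, "rx": 0, "ry": 0, "rz": 0}, {"hand": 62, "dx": 0, "dy": 0, "dz": 0, "rx": 0, "ry": 0, "rz": 0}]}}

```text
time_s: 14.9
tool_pos: [0.4404, 0.3285, 0.1017]
eef_rot: [0.962, 0.23, 0.145, -0.018]
force: [-0.1, -0.3, 0.1]
grip_width: 0.0591
```

```bash
python3 st.py;python3 - <<'E'
from h import *
a=snap('side','s11.png',(120,180,280,320),3.6)
E
```

```text
[0.44042841 0.32850292 0.10167212] blade [ 0.45442054  0.32796726 -0.01769158] [-0.11697176 -0.31171779  0.08277461]
[ 0.547  0.468  2.049 -0.161  0.34   1.792]
[[ 0.852  0.448  0.27 ]
 [ 0.438 -0.893  0.102]
 [ 0.287  0.031 -0.957]]
```

View pics/s11.png

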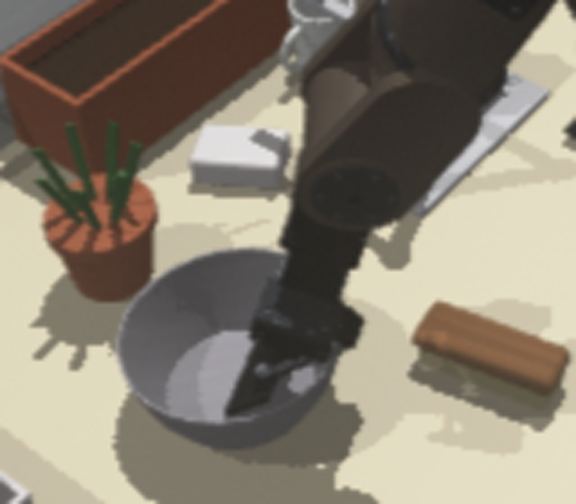

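Request:
{"fn": "carry_out", "kwargs": {"targets": [{"hand": 70, "dx": 0, "dy": 0, "dz": 0, "rx": 0, "ry": 0, "rz": 0}, {"hand": 70, "dx": -3, "dy": -1, "dz": 12, "rx": 0, "ry": 0, "rz": 0}, {"hand": 70, "dx": -3, "dy": -1, "dz": 20, "rx": 0, "ry": 0, "rz": 0}, {"hand": 70, "dx": -3, "dy": -1, "dz": 30, "rx": 0, "ry": 0, "rz": 0}, {"hand": 70, "dx": -3, "dy": -2, "dz": 40, "rx": 0, "ry": 0, "rz": 0}, {"hand": 70, "dx": 0, "dy": 0, "dz": 40, "rx": 0, "ry": 0, "rz": 0}]}}

```text
time_s: 15.55
tool_pos: [0.4248, 0.3218, 0.2464]
eef_rot: [0.963, 0.231, 0.14, -0.017]
force: [0.6, 0.6, -0.0]
grip_width: 0.0699
```

```bash
python3 st.py;python3 - <<'E'
from h import *
a=snap('side','s12.png',(120,120,290,300),3.4)
E
```

```text
[0.4247998  0.32176807 0.24642759] blade [0.43777084 0.3207611  0.12695166] [ 0.61239177  0.55113576 -0.02136022]
[ 0.552  0.232  1.916 -0.082  0.717  1.706]
[[ 0.854  0.449  0.262]
 [ 0.439 -0.893  0.098]
 [ 0.278  0.031 -0.96 ]]
```

View pics/s12.png

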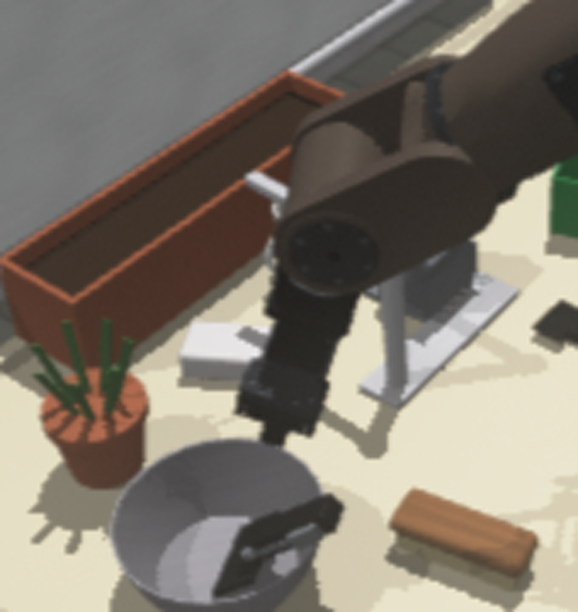

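The scraper rests in the bowl at (280,540), leaning on the rim, and the bowl hasn't moved. Now back to the latch: working out the turn needed.

Run:
```python
from h import *
st=bot.get_state();M=Ro.from_quat(st['eef_rot']).as_matrix()
print(Ro.from_matrix(np.diag([1,-1,-1.])@M.T).as_rotvec())
# tilt only
z=M[:,2];a=np.cross(z,[0,0,-1]);print('tilt',a/np.linalg.norm(a)*np.arccos(-z[2]))
```

```text
[-0.03840094  0.29348031 -0.46711245]
tilt [-0.10478426  0.27391688  0.        ]
```

Request:
{"fn": "carry_out", "kwargs": {"targets": [{"hand": 50, "dx": 5, "dy": -5, "dz": 35, "rx": 0, "ry": 0, "rz": 0}, {"hand": 50, "dx": 20, "dy": -25, "dz": 20, "rx": -0.006, "ry": 0.049, "rz": -0.078}, {"hand": 50, "dx": 24, "dy": -28, "dz": 0, "rx": -0.006, "ry": 0.049, "rz": -0.078}, {"hand": 50, "dx": 24, "dy": -28, "dz": 0, "rx": -0.006, "ry": 0.049, "rz": -0.078}, {"hand": 50, "dx": 24, "dy": -28, "dz": 0, "rx": -0.006, "ry": 0.049, "rz": -0.078}, {"hand": 50, "dx": 24, "dy": -28, "dz": 0, "rx": -0.006, "ry": 0.049, "rz": -0.078}, {"hand": 50, "dx": 24, "dy": -28, "dz": 0, "rx": -0.006, "ry": 0.049, "rz": -0.078}, {"hand": 50, "dx": 24, "dy": -28, "dz": 0, "rx": 0, "ry": 0, "rz": 0}, {"hand": 50, "dx": 24, "dy": -28, "dz": 0, "rx": 0, "ry": 0, "rz": 0}, {"hand": 50, "dx": 0, "dy": 0, "dz": 0, "rx": 0, "ry": 0, "rz": 0}]}}

```text
time_s: 16.6
tool_pos: [0.6213, 0.0883, 0.3227]
eef_rot: [1.0, -0.007, 0.001, -0.005]
force: [-0.3, 0.6, 0.5]
grip_width: 0.0502
```

```bash
python3 st.py;python3 - <<'E'
from h import *
a=snap('side','s13.png',(150,80,310,240),3.6);np.save('s13.npy',a,allow_pickle=True)
b=snap('top','t13.png',(130,100,290,270),3.5);np.save('t13.npy',b,allow_pickle=True)
print((proj(a,[.661,.04,.252])-[150,80])*3.6)
E
```

```text
[0.62132244 0.08831094 0.32274792] blade [0.59898603 0.08671529 0.20467041] [-0.32001446  0.62992095  0.53934124]
[0.032 0.411 1.402 0.009 1.327 1.615]
[[ 1.    -0.014  0.003]
 [-0.014 -1.     0.009]
 [ 0.002 -0.009 -1.   ]]
[204.02852438 320.05012928]
```

View pics/s13.png

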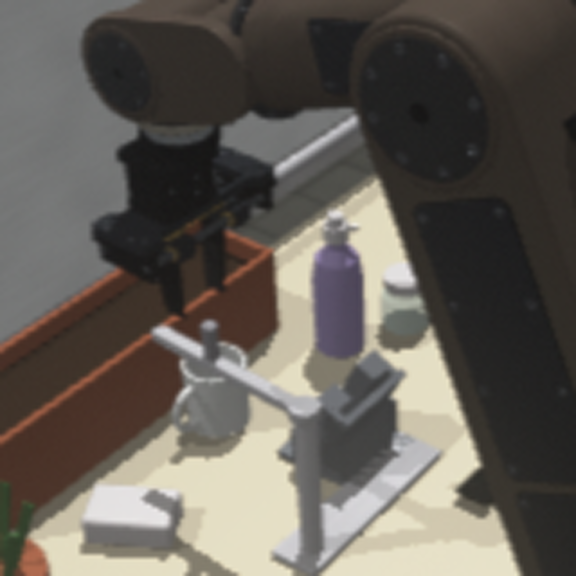

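View pics/t13.png

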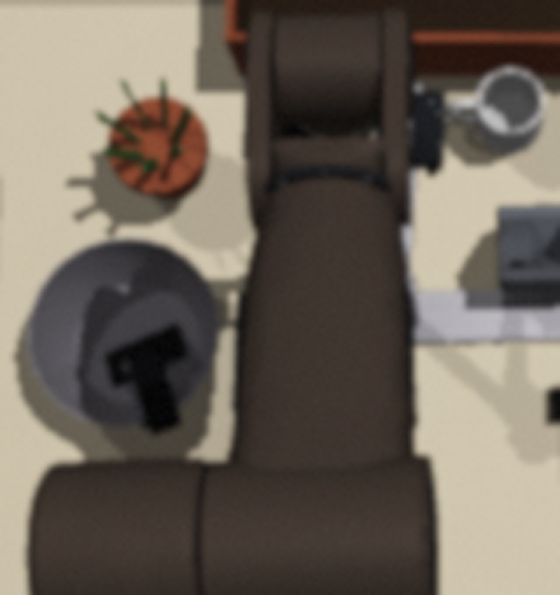

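Knob at (208,322), within 4 px of the predicted (204,320). Top view shows the scraper in the bowl at (148,370). Gripping the knob.

Request:
{"fn": "carry_out", "kwargs": {"targets": [{"hand": 50, "dx": 13, "dy": -17, "dz": -5, "rx": 0, "ry": 0, "rz": 0}, {"hand": 50, "dx": 13, "dy": -17, "dz": -10, "rx": 0, "ry": 0, "rz": 0}, {"hand": 50, "dx": 11, "dy": -15, "dz": -10, "rx": 0, "ry": 0, "rz": 0}, {"hand": 50, "dx": 0, "dy": 0, "dz": 0, "rx": 0, "ry": 0, "rz": 0}], "newtons": 12}}

```text
time_s: 17.1
tool_pos: [0.6569, 0.0414, 0.2976]
eef_rot: [1.0, -0.004, 0.002, -0.005]
force: [-0.2, 0.5, -0.1]
grip_width: 0.0501
```

Request:
{"fn": "carry_out", "kwargs": {"targets": [{"hand": 50, "dx": 2, "dy": -2, "dz": -25, "rx": 0, "ry": 0, "rz": 0}, {"hand": 50, "dx": 2, "dy": -1, "dz": -27, "rx": 0, "ry": 0, "rz": 0}, {"hand": 50, "dx": 0, "dy": 0, "dz": -22, "rx": 0, "ry": 0, "rz": 0}, {"hand": 14, "dx": 0, "dy": 0, "dz": 0, "rx": 0, "ry": 0, "rz": 0}, {"hand": 14, "dx": 0, "dy": 0, "dz": 0, "rx": 0, "ry": 0, "rz": 0}, {"hand": 14, "dx": 0, "dy": 0, "dz": 0, "rx": 0, "ry": 0, "rz": 0}, {"hand": 14, "dx": 0, "dy": 0, "dz": 0, "rx": 0, "ry": 0, "rz": 0}, {"hand": 14, "dx": 0, "dy": 0, "dz": 0, "rx": 0, "ry": 0, "rz": 0}]}}

```text
time_s: 17.9
tool_pos: [0.6619, 0.0381, 0.2237]
eef_rot: [1.0, -0.004, 0.003, -0.006]
force: [0.6, 0.5, -8.9]
grip_width: 0.0178
```

Request:
{"fn": "carry_out", "kwargs": {"targets": [{"hand": 14, "dx": -2, "dy": -17, "dz": 0, "rx": 0, "ry": 0, "rz": 0}, {"hand": 14, "dx": -4, "dy": -17, "dz": 0, "rx": 0, "ry": 0, "rz": 0}, {"hand": 14, "dx": -6.5, "dy": -16, "dz": 0, "rx": 0, "ry": 0, "rz": 0}, {"hand": 14, "dx": -9, "dy": -15, "dz": 0, "rx": 0, "ry": 0, "rz": 0}]}}

```text
time_s: 18.3
tool_pos: [0.6406, -0.0288, 0.2238]
eef_rot: [1.0, -0.003, 0.005, -0.006]
force: [2.6, 0.3, -4.1]
grip_width: 0.0172
```

Request:
{"fn": "carry_out", "kwargs": {"targets": [{"hand": 14, "dx": -14, "dy": -11, "dz": 0, "rx": 0, "ry": 0, "rz": 0}, {"hand": 14, "dx": -13.5, "dy": -12, "dz": 0, "rx": 0, "ry": 0, "rz": 0}, {"hand": 14, "dx": -15, "dy": -10, "dz": 0, "rx": 0, "ry": 0, "rz": 0}, {"hand": 14, "dx": -16, "dy": -8, "dz": 0, "rx": 0, "ry": 0, "rz": 0}]}}

```text
time_s: 18.7
tool_pos: [0.5778, -0.0763, 0.2239]
eef_rot: [1.0, -0.005, 0.005, -0.006]
force: [-3.6, 17.0, -0.2]
grip_width: 0.0162
```

Request:
{"fn": "carry_out", "kwargs": {"targets": [{"hand": 14, "dx": -15, "dy": 1, "dz": 0, "rx": 0, "ry": 0, "rz": 0}, {"hand": 14, "dx": -15, "dy": -1, "dz": 0, "rx": 0, "ry": 0, "rz": 0}, {"hand": 14, "dx": -10, "dy": 0, "dz": 0, "rx": 0, "ry": 0, "rz": 0}, {"hand": 14, "dx": -4, "dy": 0, "dz": 0, "rx": 0, "ry": 0, "rz": 0}]}}

```text
time_s: 19.1
tool_pos: [0.5324, -0.0822, 0.2253]
eef_rot: [1.0, -0.008, 0.011, -0.005]
force: [14.0, 9.1, -9.2]
grip_width: 0.0179
```

Force in x is up to 14 N with the knob at (532,−82), so the bar is at its stop. Releasing and lifting.

Request:
{"fn": "carry_out", "kwargs": {"targets": [{"hand": 14, "dx": -1, "dy": 0, "dz": 0, "rx": 0, "ry": 0, "rz": 0}, {"hand": 40, "dx": 0, "dy": 0, "dz": 0, "rx": 0, "ry": 0, "rz": 0}, {"hand": 50, "dx": 0, "dy": 0, "dz": 0, "rx": 0, "ry": 0, "rz": 0}, {"hand": 50, "dx": 0, "dy": 0, "dz": 20, "rx": 0, "ry": 0, "rz": 0}, {"hand": 50, "dx": 0, "dy": 0, "dz": 35, "rx": 0, "ry": 0, "rz": 0}, {"hand": 50, "dx": 0, "dy": 0, "dz": 35, "rx": 0, "ry": 0, "rz": 0}, {"hand": 50, "dx": 0, "dy": -40, "dz": 20, "rx": 0, "ry": 0, "rz": 0}, {"hand": 50, "dx": -15, "dy": -45, "dz": 0, "rx": 0, "ry": 0, "rz": 0}, {"hand": 50, "dx": -15, "dy": -45, "dz": 0, "rx": 0, "ry": 0, "rz": 0}, {"hand": 50, "dx": -15, "dy": -45, "dz": 0, "rx": 0, "ry": 0, "rz": 0}]}}

```text
time_s: 20.1
tool_pos: [0.4802, -0.2611, 0.3443]
eef_rot: [1.0, -0.005, 0.013, -0.004]
force: [1.0, 0.5, -1.1]
grip_width: 0.0499
```

Request:
{"fn": "carry_out", "kwargs": {"targets": [{"hand": 50, "dx": -20, "dy": -40, "dz": 0, "rx": 0, "ry": 0, "rz": 0}, {"hand": 50, "dx": -20, "dy": -40, "dz": 0, "rx": 0, "ry": 0, "rz": 0}, {"hand": 50, "dx": -20, "dy": -40, "dz": 0, "rx": 0, "ry": 0, "rz": 0}, {"hand": 50, "dx": 0, "dy": 0, "dz": 0, "rx": 0, "ry": 0, "rz": 0}]}}

```text
time_s: 20.5
tool_pos: [0.4123, -0.3906, 0.3455]
eef_rot: [1.0, -0.008, 0.012, -0.003]
force: [0.7, 0.5, 0.1]
grip_width: 0.0499
```

Run:
```python
from h import *
st=bot.get_state();print(st['time_s'],st['tool_pos'],st['force'],np.round(st['joint_vel'],3))
a=snap('side','s14.png');b=snap('top','t14.png',(120,60,400,270),2.8)
for n,s in(('a',a),('b',b)): np.save(n+'14.npy',s,allow_pickle=True)
```

```text
20.5 [ 0.41234383 -0.39061557  0.34549714] [0.73465704 0.46596906 0.0913367 ] [ 0.03  -0.028  0.028  0.019  0.01   0.033]
```

View pics/s14.png

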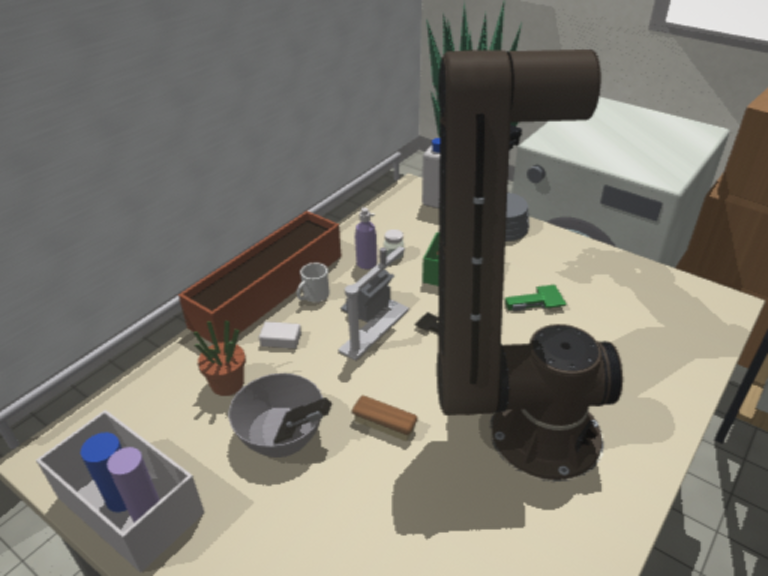

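View pics/t14.png

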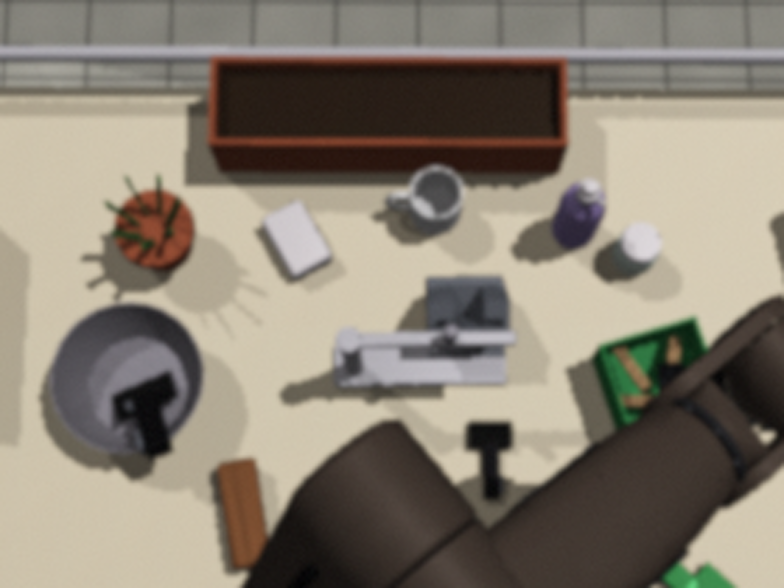

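The top view shows the bar parallel to the base plate, from (350,341) to (513,338). The scraper lies inside the bowl, other things look unmoved, and the arm is clear. One numeric check, then I hand in.

Run:
```python
from h import *
b=np.load('b14.npy',allow_pickle=True).item()
c=lambda u,v:(120+(u+.5)/2.8-.5,60+(v+.5)/2.8-.5)
h=onz(b,*c(350,341),.209);e=onz(b,*c(513,338),.209);print('bar angle',np.arctan2(e[0]-h[0],h[1]-e[1])-.017)
bw=(onz(b,*c(52,378),.085)+onz(b,*c(203,378),.085))/2;print('bowl y',bw[1],'x',(onz(b,*c(128,305),.085)+onz(b,*c(128,454),.085))[0]/2)
print('blade',onz(b,*c(147,390),.012),'handle',onz(b,*c(155,440),.08))
bot.sign_off()
```

```text
bar angle 0.006099641003813272
bowl y 0.35297690049779445 x 0.4951511496771178
blade [0.49223726 0.34027206 0.012     ] handle [0.41161922 0.31308607 0.08      ]
the job is handed in; nothing more can be done
```

The job is done and handed in. I swung the latch bar open about 1.5 rad and squeezed the scraper's button flush, at 34 mm finger width. I then drew the scraper out along the slant, set it blade down on the bowl floor, leaned it back and let go. Last, I gripped the knob again and swung the bar to its stop.

**Last checks:**
- **Latch bar:** about 0.006 rad from shut.
- **Scraper:** the blade edge is about 13 mm from the bowl's middle, and the grip end about 90 mm from it.
- **Bowl:** upright, and within about 4 mm of its starting place, which is as fine as I could measure.
- **Other things:** by eye in the pictures they look where they stood. The basket was partly hidden by the arm.
- **Arm:** clear of everything, with wrist force near zero.

**What did not go to plan:**
- **First knob grip:** the first squeeze on the knob was off centre and pushed about 24 N, so I opened and regripped.
- **Sag in the pads:** the scraper tipped about 9° in the grip, so I measured the blade's position again before lowering it.
- **Wrist limits:** the first approach to the bowl ran three wrist joints to their limits, so I set the tool more upright.

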